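# Clamp the paste jars on the bench shaker and make it ready to run

### The job

Get the bench shaker ready to mix the solder-paste jars: swing its folded crank handle up until it latches upright, stand every green-lidded jar upright in a V seat of its own on the platform, and wind the wheel clockwise until the sprung pads of the clamp bar press firmly on all of them. Then fold the handle back down flat so that it locks the wheel, and turn the speed knob so that its white pointer line stands at the set-point clip on the scale. Leave the other containers where they are.

Things in the scene. Friction and masses are not known exactly. Their poses are not given: they have to be found in the camera images.
- shaker: bench shaker, fixed, grey housing 190 mm deep (x, away from the robot), 512 mm wide (y, left); origin at its underside, z up, turned a little about z. Platform 58 mm over the bench with clamp bar and four V seats; handwheel on a vertical shaft at the left, control box (top 85 mm up) at the right. In mm: wheel axis x -5 y 166; seats x 30, y -140 to 40; knob axis x -45 y -222
- tray (a point): middle of the row of four V seats, on the platform's surface; axes as the shaker's
- seat0 (a point): V seat 0 (0 is the rightmost, 60 mm apart along the shaker's y) of the fixed rear bar, which stands 18 mm over the platform: the point on the platform where the axis of a seated jar stands. The V opens towards the robot (shaker's -x); axes as the shaker's
- seat1 (a point): V seat 1 (0 is the rightmost, 60 mm apart along the shaker's y) of the fixed rear bar, which stands 18 mm over the platform: the point on the platform where the axis of a seated jar stands. The V opens towards the robot (shaker's -x); axes as the shaker's
- seat2 (a point): V seat 2 (0 is the rightmost, 60 mm apart along the shaker's y) of the fixed rear bar, which stands 18 mm over the platform: the point on the platform where the axis of a seated jar stands. The V opens towards the robot (shaker's -x); axes as the shaker's
- seat3 (a point): V seat 3 (0 is the rightmost, 60 mm apart along the shaker's y) of the fixed rear bar, which stands 18 mm over the platform: the point on the platform where the axis of a seated jar stands. The V opens towards the robot (shaker's -x); axes as the shaker's
- clamp_bar: aluminium clamp bar in front of the V seats with one sprung rubber-faced pad per seat, up to 17 mm over the platform; slides 2.5 mm towards the seats (shaker's +x) per rad of the wheel, 36 mm at most. Origin at its middle; the pads' faces are 22 mm ahead. They meet seated jars at about wheel 12.1 rad with 5 N each, rising 1.2 N per mm; until then the jars stand free
- wheel (a joint): handwheel angle, 0 at the start, growing clockwise from above (closes the clamp). Rim 172 mm across, top 95 mm over the bench. Takes 0.25 N m to turn and stays put when let go. The folded handle's tail stands between the 20 studs of a fixed ring and locks it: the handle folds fully only near multiples of 2 pi/20 rad (round studs guide it in from 0.1 rad off)
- handle (a joint): angle of the folding crank handle: 0 folded flat, lying from its hinge on the rim inward over the hub (whose top is 96 mm over the bench); pi/2 upright. A sprung detent snaps it to whichever end is nearer and holds it there; moving it off takes about 0.35 N m. Its freely revolving black grip, 18 to 23 mm in diameter, spans 20 to 84 mm from the hinge axis
- handle_hinge (a point): axis of the handle's hinge, 66 mm from the wheel's axis, 113 mm over the bench; turns with the wheel
- wheel_hub (a point): point on the wheel's axis at the height of the handle's hinge
- dial (a joint): speed knob, 0 to 4.5 rad, growing clockwise from above; 0 points at the first tick of the scale, towards the robot (shaker's -x). Stays where it is left
- dial_grip (a point): on the knob's axis at the height to grip it, 109 mm over the bench: its bar, 40 mm long and 13 mm thick, runs along the pointer direction from 94 to 120 mm over the bench
- dial_pointer (a point): point 30 mm from the knob's axis straight out along its white pointer line, 109 mm over the bench
- set_clip (a joint): position of the steel set-point clip on the knob's scale, same zero and direction as dial; it sits tight and is not to be moved. The pointer stands at the clip when the two joint values agree
- clip_mark (a point): the clip's mark: 30 mm from the knob's axis along the clip's direction, at the height of dial_pointer; the clip itself is 5 mm high and 27 to 38 mm from the axis
- amber_bottle: amber bottle with a white cap, 37 mm in diameter, 82 mm high, not to be used; origin at the centre of its underside, z up
- jar0: squat white jar with a green lid, 53 mm in diameter, 42 mm high, 0.16 kg; origin at the centre of its underside, z up its axis. It may be absent. (A cardboard tray 32 mm high fills the bench at the right, beyond world y -0.378.)
- jar1: squat white jar with a green lid, 53 mm in diameter, 42 mm high, 0.16 kg; origin at the centre of its underside, z up its axis. It may be absent
- jar2: squat white jar with a green lid, 53 mm in diameter, 42 mm high, 0.16 kg; origin at the centre of its underside, z up its axis. It may be absent
- jar3: squat white jar with a green lid, 53 mm in diameter, 42 mm high, 0.16 kg; origin at the centre of its underside, z up its axis. It may be absent
- oil_bottle: small pale bottle with a red cap, 28 mm in diameter, 74 mm high, not to be used; origin at the centre of its underside, z up
Not all that is in view belongs to the job. Leave any yellow look-alike of the jar2 alone.

How it is judged:
By the outcome, as a careful person would: the job done as asked, in the order asked, and still so for the second after the job is handed in, with the robot touching nothing.
Of jar0, jar1, jar2, jar3 only 2 to 4 are there at a start; the rules pass over those that are not, and their reading is None.
At some moment in a run one of jar0, jar1, jar2, jar3 may be knocked a few centimetres aside while the robot is not near it.
It also fails if it takes over 210 s, if anything falls off the work surface, if the arm or the gripper's body presses on something with over 40 N, if the wrist force passes 120 N, or if a joint passes its speed limit or range.

### The arm

A 7-joint arm with a two-finger parallel gripper is mounted at the origin on a cart in front of the work surface, level with it; the furniture and walls round the work are solid. World frame = base frame: x ahead of the robot, y to its left, z up, the work surface at z = 0. Lengths are in m, angles in rad, forces in N, time in s.
With the tool pointing down it reaches from about 0.425 to 0.95 m from the base axis. Payload 4.7 kg.
Tool frame: the origin (TCP) lies at the very end of the fingers, on their centre line; the grasp point (between the pads) lies 19 mm behind it; z points along the fingers, y is the direction in which the jaws open and shut (so a half turn about z gives the same grasp; the last joint's range is limited). The gripper opens to 85 mm and grips with 20 to 120 N. Pads are 22 mm wide; open, the fingers measure 114 mm over their backs; the gripper's body (76 mm by 85 mm) begins 54 mm behind the grasp point. The pads swing forward as they close: fully open they stand 13 mm farther back than shut.
Start: joints at [-1.168, 0.469, -0.049, 1.532, 0.024, 1.141, -0.082], TCP at [0.282, 0.613, 0.231] pointing down, gripper open.
Joint ranges: [-2.59, 2.59], [-0.33, 1.99], [-1.39, 1.29], [0.1, 2.45], [-1.04, 4.18], [0.21, 1.99], [-2.66, 2.66]. Speed limits (rad/s): [2.57, 2.57, 3.14, 3.14, 3.14, 3.14, 3.14].

### API

Orientations are given as a unit quaternion [w, x, y, z].
In Python, from rig import * gives the robot as it stands. The module is installed in compiled form; this text tells all that it offers.
- The arm moves only by the tool arm_command, never from a script. Its argument "deltas" is a list of rows, each a list of 7 numbers: the shift along the tool's x, y, z in cm, then the turn, a rotation vector about the tool's x, y, z in degrees, then the opening in per cent of the stroke, from 0 (shut) to 100 (fully open). A call has 1 to 10 rows; each row is the pose to reach, as a shift and turn from the pose commanded when the call began, along the tool's axes at that moment; what a row does not reach only later rows make up. A row lasts 1/10 s, in which the tool goes at most 50 mm and 8.59 degrees, less where a joint would pass 70% of its speed; a pose out of reach is approached as far as the arm can. A call with a gripper value outside its range is refused whole. The fingers move at their own pace and stop on an object; "grip_force" is the grip in N (left out, the last holds). Time passes only in rows, so rows that repeat a pose let the fingers close. It gives the time, the measured TCP pose, the force and the opening at its end, in the units of the state.
- get_obs(): the state, without advancing time (a new reading comes with each control period).
- capture(name): name is "scene" or "side" or "wrist"; returns the picture (400x640x3 uint8, red, green, blue); there is no depth.
- camera_model(name): a dict with "fx", "fy", "cx", "cy" (pixels), "D" ([k1, k2, p1, p2, k3] as OpenCV has them; the pictures are not rectified), "cam_to_world" (4x4, takes a point from camera to world coordinates). Camera axes: x right, y up, looking along -z (the intrinsics and any distortion apply to the point x, -y, -z); pixel columns grow to the right and rows downward; lengths in m; the calibration is good to about 2 mm. A picture is of the moment at which its call begins: read the wrist's pose just before it. camera_model takes no time and is no camera call; for the wrist camera it gives the pose at the moment of the call.
- finish_job(): hands the job in, once; it reports no verdict.
The state is a dict: "t": time; "joint_pos": joint angles; "joint_vel": joint speeds; "tau": joint torques, N m; "tool_pos": TCP position; "tcp_rot": TCP orientation; "ft_force": force on the tool from outside, world axes, zero at the start; "wrist_torque": the same for the moment, N m; "opening": finger opening in m.
Only numpy, scipy, OpenCV 4.12 (cv2) and the standard library are available. Lean on these libraries where they do the work, as an engineer would, in place of code of your own. Each camera call takes 0.05 s, during which the arm holds its last target.

## Working session

There is one attempt and no reset: what is moved stays moved. The work goes in short steps, Python scripts to look and compute and a tool call to move; the robot and the scene stay as the last step left them, time stands still between calls to the robot, and variables do not carry over. Pictures are saved under pics/ and viewed, and the job is handed in when it is done.

Besides the shell and the picture viewer there is one more tool, called after "Call:" by a JSON object that holds its "api" and its "payload", one argument or row to a line. arm_command: Moves the arm, as the interface text tells. Its arguments: {"type":"object","properties":{"deltas":{"type":"array"},"grip_force":{"type":"number"}},"required":["deltas"]}

```bash
mkdir -p pics; ls; python3 - <<'E'
from rig import *
import cv2
o=get_obs(); print({k:(v if not hasattr(v,'round') else v) for k,v in o.items()})
for n in ["scene","side","wrist"]:
    im=capture(n); cv2.imwrite(f"pics/{n}0.png",im[:,:,::-1])
    m=camera_model(n); print(n,m)
E
```

```text
pics
{'t': 0.0, 'joint_pos': array([-1.16788753,  0.46944817, -0.04861492,  1.53366174,  0.02410768,
        1.14094241, -0.08229724]), 'joint_vel': array([-0.0004646 , -0.00091958,  0.00061978,  0.00080706, -0.0001773 ,
        0.00147449, -0.00204876]), 'tau': array([ 2.65877297e-04, -5.10295415e+01, -4.65311785e-02, -2.37710917e+01,
        1.06565395e-02,  7.38204166e-03, -2.17910161e-05]), 'tool_pos': array([0.28224527, 0.61254988, 0.23027054]), 'tcp_rot': array([-1.69676800e-04,  2.14204105e-01,  9.76788474e-01, -9.21363922e-04]), 'ft_force': array([0.06945426, 0.04493594, 0.65644298]), 'wrist_torque': array([ 0.02753682, -0.04483037,  0.04342217]), 'opening': 0.08527809693817567}
scene {'fx': 436.8455331185279, 'fy': 436.8455331185279, 'cx': 319.8622990508681, 'cy': 199.60791508187637, 'D': array([-0.01684382,  0.        ,  0.        ,  0.        ,  0.        ]), 'cam_to_world': array([[ 0.56606489,  0.53796849, -0.62462824, -0.09518468],
       [-0.82408321,  0.38894093, -0.41183955, -0.45287791],
       [ 0.02138679,  0.74787356,  0.66349661,  0.79033046],
       [ 0.       
[... 244 characters left out ...]
': array([[-0.99983554, -0.01427989,  0.01117978,  0.55211884],
       [ 0.0177383 , -0.64167389,  0.76677244,  0.76352138],
       [-0.00377565,  0.76684464,  0.64182166,  0.80258275],
       [ 0.        ,  0.        ,  0.        ,  1.        ]])}
wrist {'fx': 332.94827167920477, 'fy': 332.94827167920477, 'cx': 319.46787955213443, 'cy': 196.48157943479072, 'D': array([-0.05875759,  0.        ,  0.        ,  0.        ,  0.        ]), 'cam_to_world': array([[ 0.41852303, -0.8589307 , -0.29508733,  0.20650541],
       [ 0.90820451,  0.39519087,  0.13779968,  0.64817945],
       [-0.00174456, -0.32567198,  0.94548121,  0.37220834],
       [ 0.        ,  0.        ,  0.        ,  1.        ]])}
```

View pics/scene0.png

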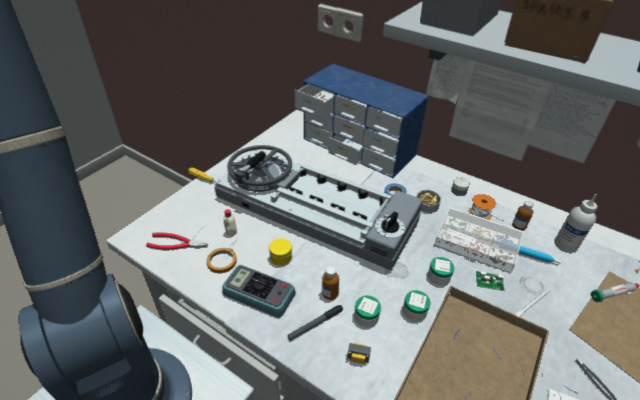

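View pics/side0.png

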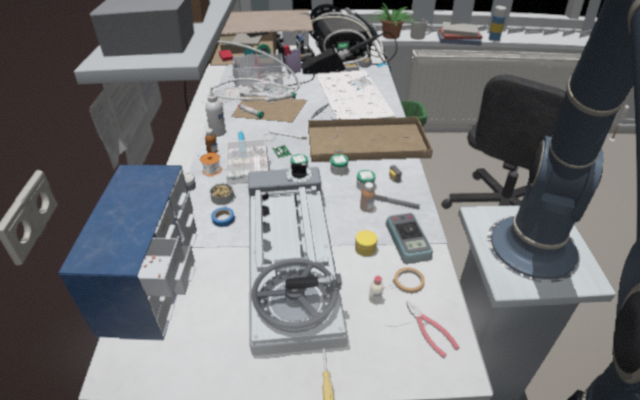

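View pics/wrist0.png

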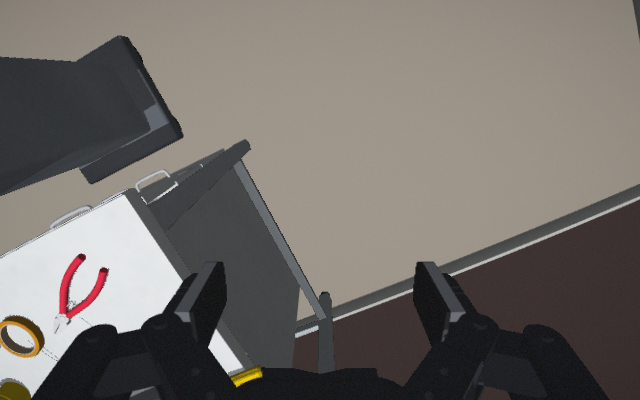

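Three green-lidded jars are visible (scene ≈(368,308), (417,301), (441,268)). There is a yellow decoy at (281,250). The wheel is at (260,168) and the knob at (391,225). Next I'll write helpers and zoom in.

```bash
cat > h.py <<'E'
from rig import *
import numpy as np, cv2
from scipy.spatial.transform import Rotation as R
F=np.diag([1.,-1,-1])
def KD(m): return np.array([[m['fx'],0,m['cx']],[0,m['fy'],m['cy']],[0,0,1.]]),np.array(m['D'],float)
def ray(m,uv):
    K,D=KD(m); T=m['cam_to_world']
    p=cv2.undistortPoints(np.array(uv,float).reshape(-1,1,2),K,D).reshape(-1,2)
    d=np.c_[p[:,0],-p[:,1],-np.ones(len(p))]@T[:3,:3].T
    return T[:3,3],d/np.linalg.norm(d,axis=1)[:,None]
def plane(m,uv,z):
    o,d=ray(m,uv); return o+d*((z-o[2])/d[:,2])[:,None]
def proj(m,P):
    K,D=KD(m);T=m['cam_to_world']
    c=(np.atleast_2d(P)-T[:3,3])@T[:3,:3]@F
    return cv2.projectPoints(c,np.zeros(3),np.zeros(3),K,D)[0].reshape(-1,2)
def q(o): a=o['tcp_rot']; return R.from_quat([a[1],a[2],a[3],a[0]])
def zoom(im,x0,y0,x1,y1,name,s=4):
    c=im[y0:y1,x0:x1,::-1]; cv2.imwrite("pics/"+name,cv2.resize(c,None,fx=s,fy=s,interpolation=cv2.INTER_CUBIC))
def shk(pose,P): # pose x,y,yaw
    x,y,a=pose; P=np.atleast_2d(np.array(P,float)); c,s=np.cos(a),np.sin(a)
    return np.c_[x+c*P[:,0]-s*P[:,1],y+s*P[:,0]+c*P[:,1],P[:,2]]
def rows(pts,yaws=None,o=None):
    """world targets -> tool-frame cm relative to current pose"""
    o=o or get_obs(); r=q(o)
    return np.round((np.atleast_2d(pts)-o['tool_pos'])@r.as_matrix()*100,2)
E
python3 - <<'E'
from h import *
a=cv2.imread('pics/scene0.png')[:,:,::-1];b=cv2.imread('pics/side0.png')[:,:,::-1]
zoom(a,205,130,435,275,'zs.png',3); zoom(b,235,140,385,355,'zb.png',2.7)
E
```

```text
(no output)
```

View pics/zs.png

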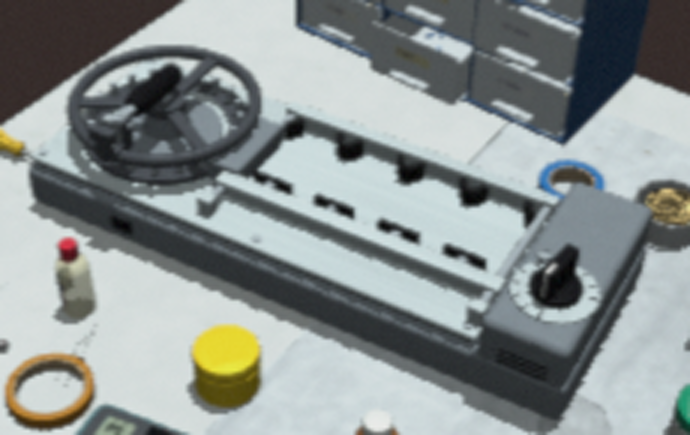

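View pics/zb.png

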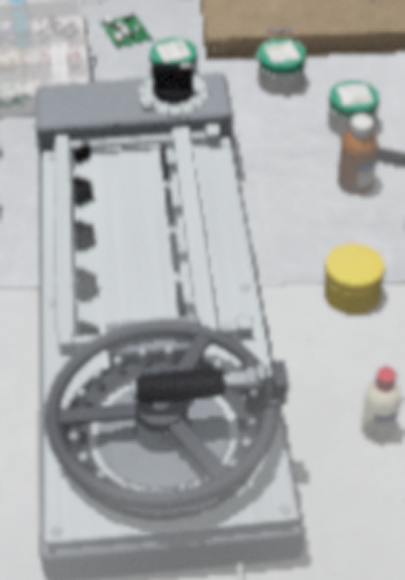

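```bash
python3 - <<'E'
from h import *
m=camera_model('scene');s=camera_model('side')
Z=lambda u,v:(u/3+205,v/3+130); B=lambda u,v:(u/2.7+235,v/2.7+140)
print('rim',plane(m,[Z(164,110)],.09),plane(s,[B(166,415)],.092))
# rim extents
for p in [(68,100),(261,95),(160,45),(165,177)]: print(plane(m,[Z(*p)],.09).round(3))
print('corners scene FR,FL',plane(m,[Z(562,416),Z(32,202)],.0).round(4))
print('box top corners', plane(m,[Z(650,208),Z(570,188)],.085).round(4), plane(m,[Z(500,320)],.085))
print('side corners top of base? ',plane(s,[B(45,570),B(300,552)],0.).round(4))
print('knob scale',plane(m,[Z(553,290)],.087),plane(s,[B(174,93)],.089))
print('hinge',plane(m,[Z(105,135)],.113),plane(s,[B(272,383)],.113))
E
```

```text
rim [[0.57891475 0.18403175 0.09      ]] [[0.58391588 0.19977153 0.092     ]]
[[0.54  0.262 0.09 ]]
[[0.646 0.129 0.09 ]]
[[0.653 0.252 0.09 ]]
[[0.51  0.124 0.09 ]]
corners scene FR,FL [[ 0.5481 -0.2361  0.    ]
 [ 0.4901  0.2731  0.    ]]
box top corners [[ 0.7162 -0.2172  0.085 ]
 [ 0.7001 -0.1522  0.085 ]] [[ 0.53391027 -0.17921501  0.085     ]]
side corners top of base?  [[0.6753 0.2702 0.    ]
 [0.4866 0.258  0.    ]]
knob scale [[ 0.58316975 -0.1973889   0.087     ]] [[ 0.58231936 -0.19411347  0.089     ]]
hinge [[0.50214199 0.1803157  0.113     ]] [[0.5069398  0.18888143 0.113     ]]
```

Call:
{"api": "arm_command", "payload": {
  "deltas": [
    [-47, -45.5, -17, 0, 0, -24.7, 100],
    [-47, -45.5, -17, 0, 0, -24.7, 100],
    [-47, -45.5, -17, 0, 0, -24.7, 100],
    [-47, -45.5, -17, 0, 0, -24.7, 100],
    [-47, -45.5, -17, 0, 0, -24.7, 100],
    [-47, -45.5, -17, 0, 0, -24.7, 100],
    [-47, -45.5, -17, 0, 0, -24.7, 100],
    [-47, -45.5, -17, 0, 0, -24.7, 100],
    [-47, -45.5, -17, 0, 0, -24.7, 100],
    [-47, -45.5, -17, 0, 0, -24.7, 100]
  ]
}}

```text
t: 1.15
tool_pos: [0.4575, 0.1598, 0.3576]
tcp_rot: [0.0, 0.0, 1.0, 0.0]
ft_force: [1.2, 0.7, 0.5]
opening: 0.0858
```

```bash
python3 - <<'E'
from h import *
o=get_obs(); print(o['t'],o['tool_pos'],q(o).as_matrix().round(3))
E
```

```text
1.15 [0.45752402 0.15975715 0.3575552 ] [[-1.     0.001  0.   ]
 [ 0.001  1.     0.   ]
 [-0.     0.    -1.   ]]
```

Call:
{"api": "arm_command", "payload": {
  "deltas": [
    [-4.5, -15.5, -6, 0, 0, 0, 100],
    [-4.5, -15.5, -6, 0, 0, 0, 100],
    [-4.5, -15.5, -6, 0, 0, 0, 100],
    [-4.5, -15.5, -6, 0, 0, 0, 100],
    [-4.5, -15.5, -6, 0, 0, 0, 100],
    [-4.5, -15.5, -6, 0, 0, 0, 100]
  ]
}}

```text
t: 1.75
tool_pos: [0.502, 0.0072, 0.4167]
tcp_rot: [-0.0, 0.0, 1.0, 0.0]
ft_force: [0.5, 1.1, -0.6]
opening: 0.0854
```

```bash
python3 - <<'E'
from h import *
o=get_obs(); print(o['t'],o['tool_pos'])
m=camera_model('wrist'); im=capture('wrist'); cv2.imwrite('pics/w1.png',im[:,:,::-1]); np.save('w1.npy',m['cam_to_world'])
print(m['cam_to_world'])
E
```

```text
1.75 [0.50199316 0.00722645 0.41666741]
[[ 9.19353628e-04 -9.45818644e-01 -3.24694082e-01  4.18548044e-01]
 [ 9.99999577e-01  8.71343199e-04  2.93262495e-04  7.49531598e-03]
 [ 5.54684442e-06 -3.24694214e-01  9.45819046e-01  5.58422736e-01]
 [ 0.00000000e+00  0.00000000e+00  0.00000000e+00  1.00000000e+00]]
```

View pics/w1.png

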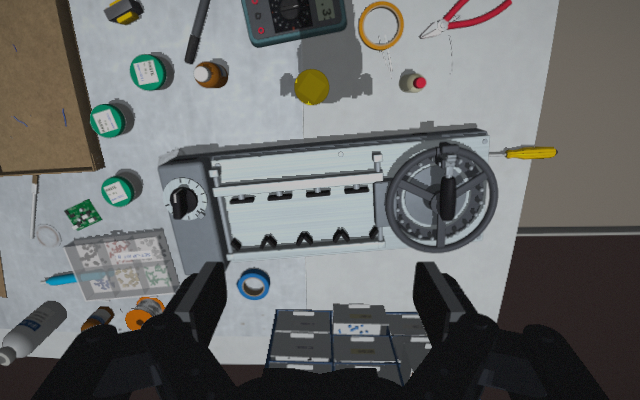

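```bash
python3 - <<'E'
from h import *
a=cv2.imread('pics/w1.png')[:,:,::-1]
zoom(a,155,120,335,270,'zw1.png',4.4); zoom(a,320,115,505,265,'zw2.png',4);zoom(a,80,40,240,230,'zw3.png',3.1)
E
```

```text
(no output)
```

View pics/zw1.png

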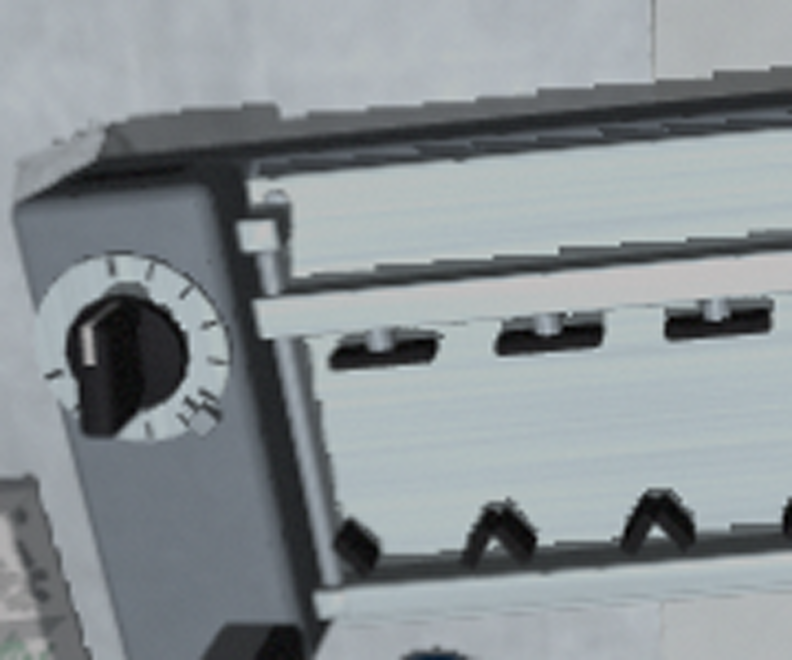

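View pics/zw2.png

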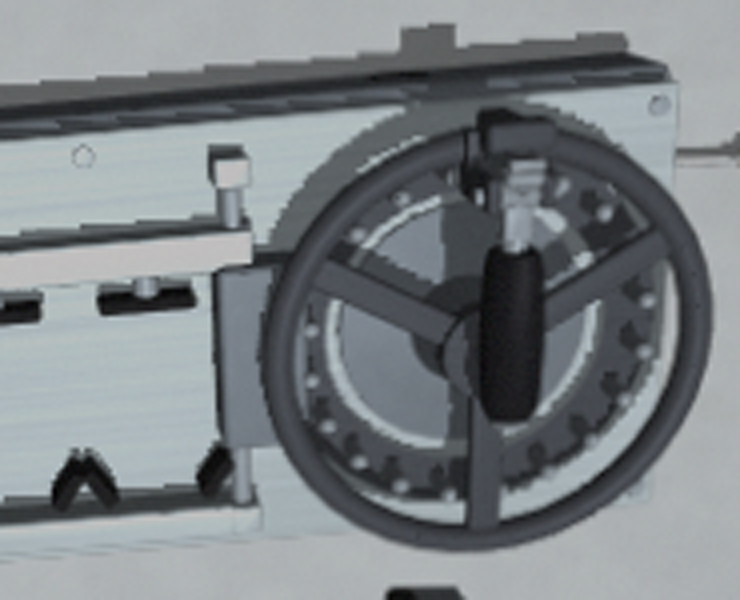

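View pics/zw3.png

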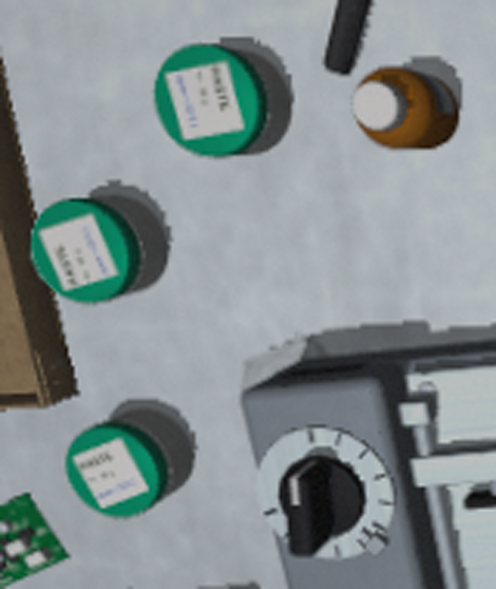

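```bash
cat >> h.py <<'E'
class _:pass
def cm(name,T): 
    m=camera_model(name); m['cam_to_world']=T; return m
def jars(im,m,z=.042):
    hsv=cv2.cvtColor(im,cv2.COLOR_RGB2HSV)
    g=cv2.inRange(hsv,(70,120,60),(90,255,255)); g=cv2.morphologyEx(g,cv2.MORPH_CLOSE,np.ones((7,7)))
    out=[]
    for c in cv2.findContours(g,cv2.RETR_EXTERNAL,cv2.CHAIN_APPROX_NONE)[0]:
        if cv2.contourArea(c)<200: continue
        h=cv2.convexHull(c).reshape(-1,2)+0.0
        P=plane(m,h,z); (cx,cy),r=cv2.minEnclosingCircle(P[:,:2].astype(np.float32))
        uv=h.mean(0); out.append((uv.round(),round(cx,4),round(cy,4),round(r*2000,1)))
    return out
E
python3 - <<'E'
from h import *
m=cm('wrist',np.load('w1.npy')); im=cv2.imread('pics/w1.png')[:,:,::-1].copy()
for j in jars(im,m): print(j)
ms=camera_model('scene'); 
for j in jars(cv2.imread('pics/scene0.png')[:,:,::-1].copy(),ms): print('scene',j)
A=lambda u,v:(155+u/4.4,120+v/4.4); B=lambda u,v:(320+u/4,115+v/4)
print('rim L R bot', plane(m,[B(487,337),B(260,335),B(713,310),B(475,550)],.089).round(4))
print('FL plate', plane(m,[B(678,80)],.055).round(4))
print('hub? grip end', plane(m,[B(513,420),B(515,245),B(518,130)],.113).round(4))
print('knob disc ctr', plane(m,[A(133,347)],.087).round(4))
print('pads', plane(m,[A(385,352),A(552,338),A(720,322),B(148,299)],.072).round(4))
print('lam', plane(m,[A(505,512),A(660,500),B(85,465)],.075).round(4))
E
```

```text
(array([ 84., 217.]), 0.6283, -0.4016, 65.7)
(array([116., 191.]), 0.5874, -0.3325, 52.2)
(array([105., 118.]), 0.4704, -0.327, 52.2)
(array([146.,  72.]), 0.4004, -0.2495, 52.4)
scene (array([369., 306.]), 0.3959, -0.2525, 55.1)
scene (array([417., 302.]), 0.4672, -0.33, 53.9)
scene (array([491., 281.]), 0.6062, -0.4329, 58.3)
rim L R bot [[0.5843 0.1916 0.089 ]
 [0.5834 0.1055 0.089 ]
 [0.5736 0.2775 0.089 ]
 [0.6745 0.1979 0.089 ]]
FL plate [[0.4922 0.2674 0.055 ]]
hub? grip end [[0.608  0.1958 0.113 ]
 [0.5417 0.1881 0.113 ]
 [0.5012 0.1843 0.113 ]]
knob disc ctr [[ 0.584  -0.1961  0.087 ]]
pads [[ 0.5912 -0.1124  0.072 ]
 [ 0.586  -0.053   0.072 ]
 [ 0.5802  0.0061  0.072 ]
 [ 0.5747  0.065   0.072 ]]
lam [[ 0.6521 -0.0725  0.075 ]
 [ 0.6472 -0.0158  0.075 ]
 [ 0.6431  0.042   0.075 ]]
```

Call:
{"api": "arm_command", "payload": {
  "deltas": [
    [-4, 18.5, -1, 0, 0, 0, 100],
    [-4, 18.5, 5, 0, 0, 0, 100],
    [-4, 18.5, 15, 0, 0, 0, 100],
    [-4, 18.5, 15, 0, 0, 0, 100],
    [-4, 18.5, 15, 0, 0, 0, 100],
    [-4, 18.5, 15, 0, 0, 0, 100],
    [-4, 18.5, 15, 0, 0, 0, 100],
    [-4, 18.5, 15, 0, 0, 0, 100]
  ]
}}

```text
t: 2.6
tool_pos: [0.5429, 0.1915, 0.2684]
tcp_rot: [0.001, 0.0, 1.0, 0.0]
ft_force: [0.3, -0.4, -0.2]
opening: 0.0851
```

```bash
python3 - <<'E'
from h import *
o=get_obs(); print(o['t'],o['tool_pos'])
m=camera_model('wrist'); im=capture('wrist'); cv2.imwrite('pics/w2.png',im[:,:,::-1]); np.save('w2.npy',m['cam_to_world'])
E
```

```text
2.6 [0.54290901 0.19149278 0.26835179]
```

View pics/w2.png

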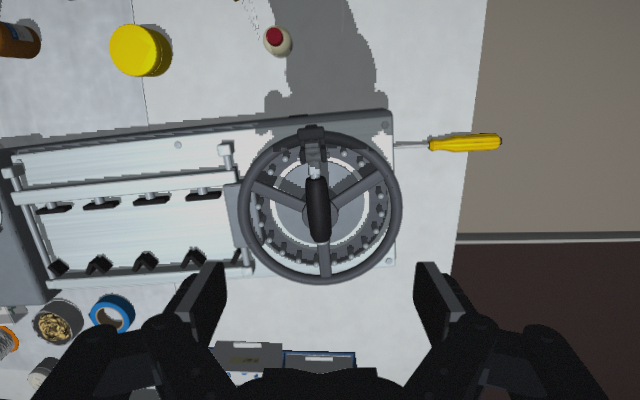

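```bash
python3 - <<'E'
from h import *
a=cv2.imread('pics/w2.png')[:,:,::-1]
zoom(a,220,110,420,295,'zw4.png',4);zoom(a,0,120,260,295,'zw5.png',3)
E
```

```text
(no output)
```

View pics/zw4.png

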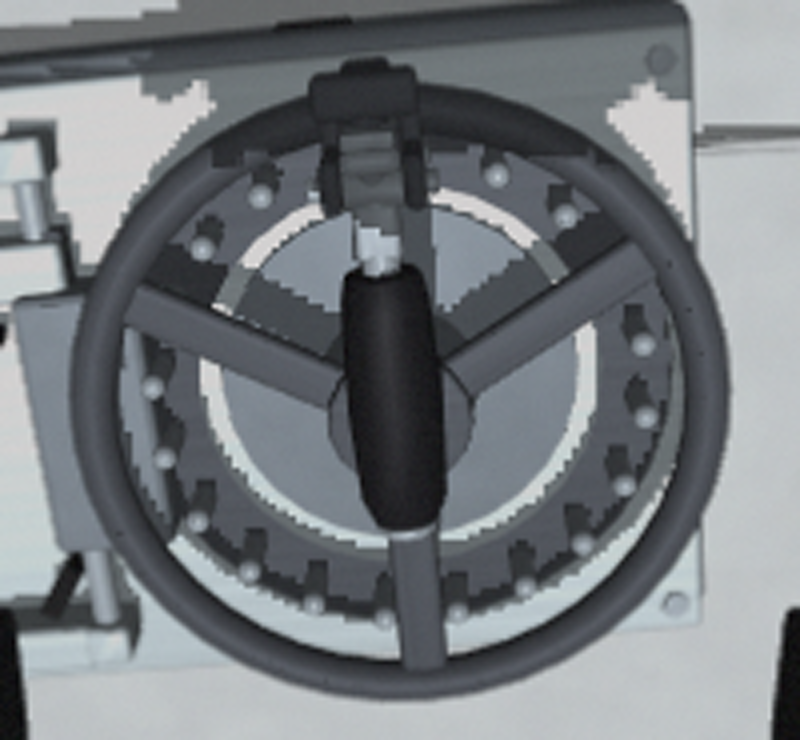

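View pics/zw5.png

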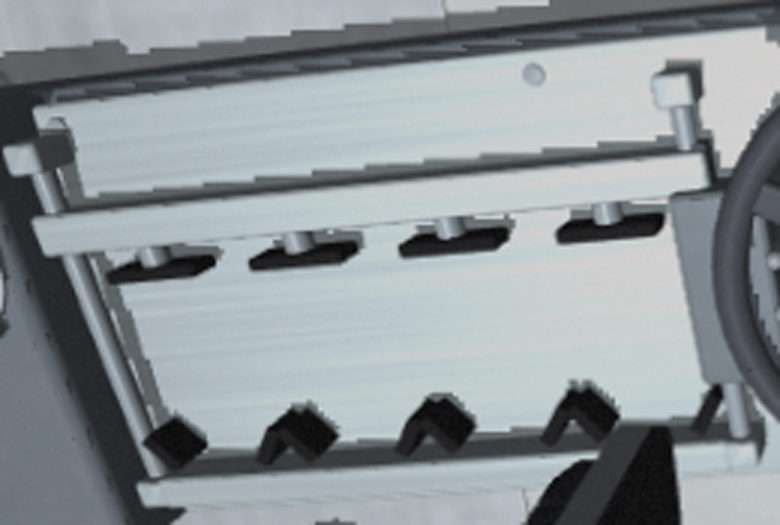

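```bash
python3 - <<'E'
from h import *
m=cm('wrist',np.load('w2.npy'))
B=lambda u,v:(220+u/4,110+v/4);C=lambda u,v:(u/3,120+v/3)
pts=[B(70,400),B(730,395),B(405,700),B(165,615),B(640,615),B(105,265),B(695,265),B(230,120),B(590,140)]
P=plane(m,pts,.089)[:,:2]
A=np.c_[2*P,np.ones(len(P))];x=np.linalg.lstsq(A,(P**2).sum(1),rcond=None)[0]
print('rim fit',x[:2],np.sqrt(x[2]+x[0]**2+x[1]**2), np.linalg.norm(P-x[:2],axis=1))
print('hinge',plane(m,[B(371,190)],.113),'grip ends',plane(m,[B(378,272),B(402,528)],.113))
G=plane(m,[B(378,272),B(402,528)],.113); print(np.linalg.norm(G[1]-G[0]))
pads=plane(m,[C(165,268),C(308,255),C(457,240),C(611,227)],.068)
print(pads)
print('bar front edge z75 ends',plane(m,[C(45,252),C(708,180)],.075), 'rear bar front top edge',plane(m,[C(140,480),C(758,442)],.076))
print('plate L corners',plane(m,[B(688,5),B(702,622)],.058))
E
```

```text
rim fit [0.5905543  0.19209627] 0.08628930391061357 [0.08584392 0.08583482 0.08532855 0.08691247 0.08798379 0.08492558
 0.08491026 0.08824765 0.08654571]
hinge [[0.52442061 0.18552164 0.113     ]] grip ends [[0.54375082 0.18700345 0.113     ]
 [0.60962946 0.19257592 0.113     ]]
0.06611390140170129
[[ 0.59288136 -0.11231554  0.068     ]
 [ 0.58744806 -0.05273614  0.068     ]
 [ 0.58145145  0.00636574  0.068     ]
 [ 0.5764174   0.06488155  0.068     ]]
bar front edge z75 ends [[ 0.58385156 -0.15448033  0.075     ]
 [ 0.55663763  0.10387641  0.075     ]] rear bar front top edge [[ 0.68287925 -0.14316188  0.076     ]
 [ 0.66099639  0.11453139  0.076     ]]
plate L corners [[0.48770865 0.26659446 0.058     ]
 [0.66947209 0.28363188 0.058     ]]
```

Call:
{"api": "arm_command", "payload": {
  "deltas": [
    [-2.6, -0.1, 4, 0, 0, -5.4, 100],
    [-2.6, -0.1, 8.5, 0, 0, -5.4, 100],
    [-2.6, -0.1, 8.5, 0, 0, -5.4, 100],
    [-2.6, -0.1, 8.5, 0, 0, -5.4, 60],
    [-2.6, -0.1, 8.5, 0, 0, -5.4, 60],
    [-2.6, -0.1, 8.5, 0, 0, -5.4, 60]
  ]
}}

```text
t: 3.25
tool_pos: [0.5698, 0.1913, 0.1851]
tcp_rot: [0.002, -0.047, 0.999, 0.001]
ft_force: [-0.7, -0.3, -0.0]
opening: 0.0512
```

```bash
python3 - <<'E'
from h import *
o=get_obs(); print(o['t'],o['tool_pos'],q(o).as_matrix().round(3),o['opening'],rows([[.5691,.1901,.102]]))
m=camera_model('wrist'); im=capture('wrist'); cv2.imwrite('pics/w3.png',im[:,:,::-1]); np.save('w3.npy',m['cam_to_world'])
E
```

```text
3.25 [0.56979092 0.19125702 0.18512297] [[-0.996 -0.093  0.005]
 [-0.093  0.996  0.002]
 [-0.005  0.002 -1.   ]] 0.051176751835733156 [[ 0.12 -0.12  8.31]]
```

View pics/w3.png

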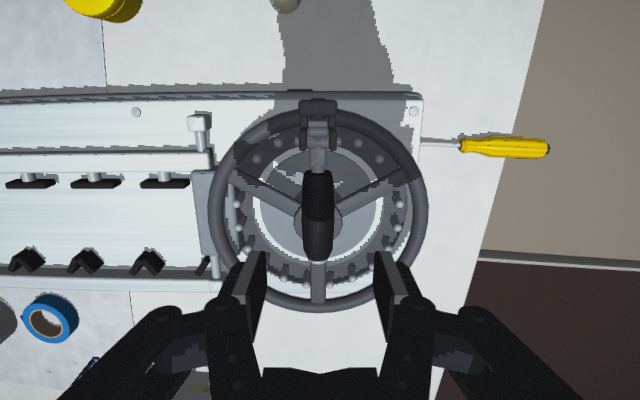

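Call:
{"api": "arm_command", "payload": {
  "deltas": [
    [0.1, -0.1, 4, 0, 0, 0, 60],
    [0.1, -0.1, 7, 0, 0, 0, 60],
    [0.1, -0.1, 8.3, 0, 0, 0, 60],
    [0.1, -0.1, 8.3, 0, 0, 0, 60],
    [0.1, -0.1, 8.3, 0, 0, 0, 10],
    [0.1, -0.1, 8.3, 0, 0, 0, 10],
    [0.1, -0.1, 8.3, 0, 0, 0, 10],
    [0.1, -0.1, 8.3, 0, 0, 0, 10]
  ],
  "grip_force": 25
}}

```text
t: 4.1
tool_pos: [0.5689, 0.19, 0.1007]
tcp_rot: [0.002, -0.047, 0.999, 0.001]
ft_force: [0.4, -0.5, 5.5]
opening: 0.0215
```

Call:
{"api": "arm_command", "payload": {
  "deltas": [
    [0.06, 0, -0.7, 0, 0, 0, 10],
    [0.22, 0, -1.38, 0, 0, 0, 10],
    [0.49, 0, -2.03, 0, 0, 0, 10],
    [0.86, 0, -2.63, 0, 0, 0, 10],
    [1.31, 0, -3.17, 0, 0, 0, 10]
  ]
}}

```text
t: 4.6
tool_pos: [0.5581, 0.1889, 0.1321]
tcp_rot: [0.004, -0.047, 0.999, 0.001]
ft_force: [7.6, 1.2, -1.2]
opening: 0.0214
```

```bash
python3 - <<'E'
from h import *
o=get_obs(); print(o['t'],o['tool_pos'],o['ft_force'],o['wrist_torque'],o['opening'])
im=capture('side'); zoom(im,235,200,385,355,'s1.png',4)
E
```

```text
4.6 [0.558126   0.18891152 0.13205602] [ 7.55172695  1.17873742 -1.22151195] [ 0.26018878 -1.90195573  0.0363085 ] 0.02142794054926926
```

View pics/s1.png

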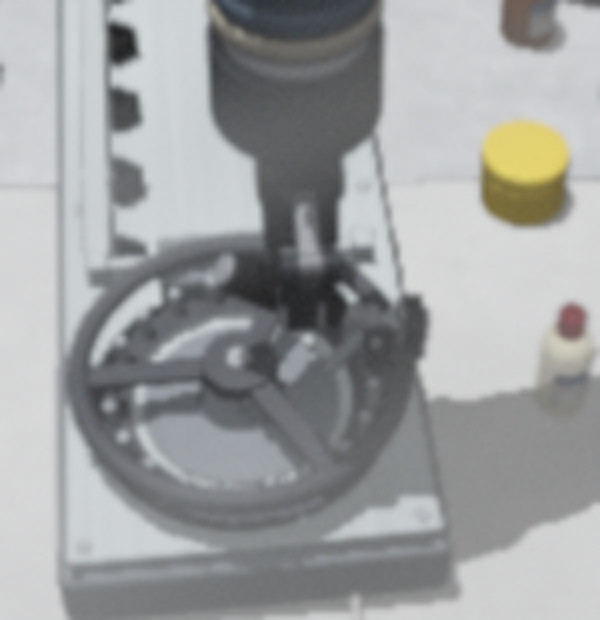

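Call:
{"api": "arm_command", "payload": {
  "deltas": [
    [0.54, 0, -0.45, 0, 0, 0, 10],
    [1.14, 0, -0.82, 0, 0, 0, 10],
    [1.79, 0, -1.09, 0, 0, 0, 10],
    [2.47, 0, -1.25, 0, 0, 0, 10],
    [3.17, 0, -1.31, 0, 0, 0, 10],
    [3.2, 0, -1.31, 0, 0, 0, 10],
    [3.2, 0, -1.31, 0, 0, 0, 10]
  ]
}}

```text
t: 5.35
tool_pos: [0.5271, 0.1862, 0.1487]
tcp_rot: [0.006, -0.047, 0.999, 0.002]
ft_force: [1.8, -2.8, 16.9]
opening: 0.0211
```

```bash
python3 - <<'E'
from h import *
o=get_obs(); print(o['t'],o['tool_pos'],o['ft_force'],o['wrist_torque'],o['opening'])
im=capture('side'); zoom(im,235,200,385,355,'s2.png',4)
im=capture('scene'); zoom(im,205,100,335,220,'s3.png',4)
E
```

```text
5.35 [0.52706531 0.18617606 0.14869863] [ 1.82327642 -2.84051354 16.91990656] [-0.41924487 -0.65795272  0.02609212] 0.021126613751808042
```

View pics/s2.png

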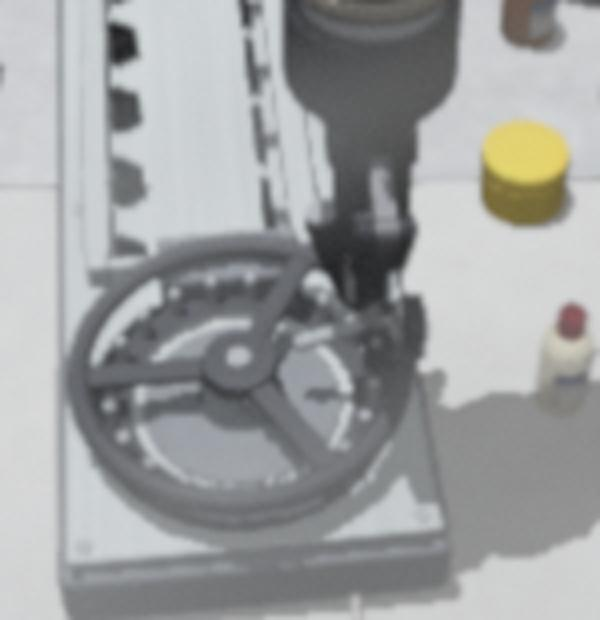

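View pics/s3.png

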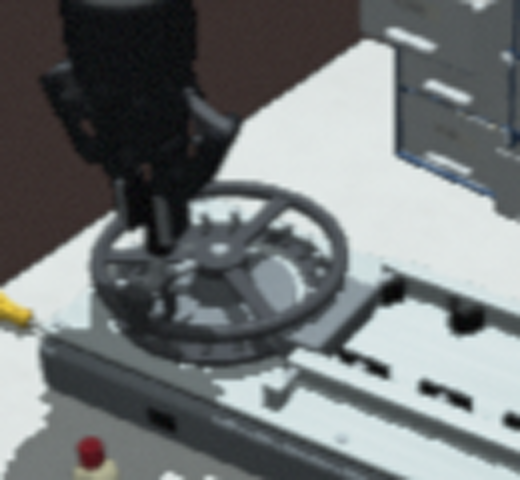

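Call:
{"api": "arm_command", "payload": {
  "deltas": [
    [0.3, 0, 0, 0, 0, 0, 10],
    [0.3, 0, 0, 0, 0, 0, 70],
    [0.3, 0, 0, 0, 0, 0, 70],
    [0.3, 0, -5, 0, 0, 0, 90],
    [0.3, 0, -10, 0, 0, 0, 100],
    [0.3, -5, -12, 0, 0, 0, 100],
    [0.3, -10, -12, 0, 0, 0, 100],
    [0.3, -10, -12, 0, 0, 0, 100]
  ]
}}

```text
t: 6.25
tool_pos: [0.5292, 0.078, 0.2646]
tcp_rot: [0.0, -0.041, 0.999, -0.002]
ft_force: [-0.1, -1.0, -0.8]
opening: 0.0855
```

```bash
python3 - <<'E'
from h import *
o=get_obs(); print(o['t'],o['tool_pos'],o['ft_force'],o['wrist_torque'],o['opening'])
im=capture('side'); zoom(im,235,200,385,355,'s2.png',4)
m=camera_model('wrist'); im=capture('wrist'); cv2.imwrite('pics/w4.png',im[:,:,::-1]); np.save('w4.npy',m['cam_to_world'])
E
```

```text
6.25 [0.52923263 0.07798289 0.26458845] [-0.06590403 -0.9588141  -0.82461129] [ 0.02587319 -0.00984003 -0.02679504] 0.08549105909347335
```

View pics/s2.png

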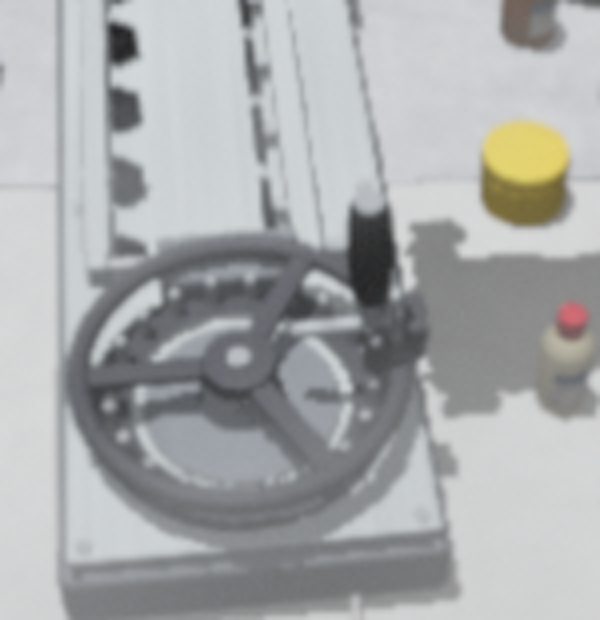

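View pics/w4.png

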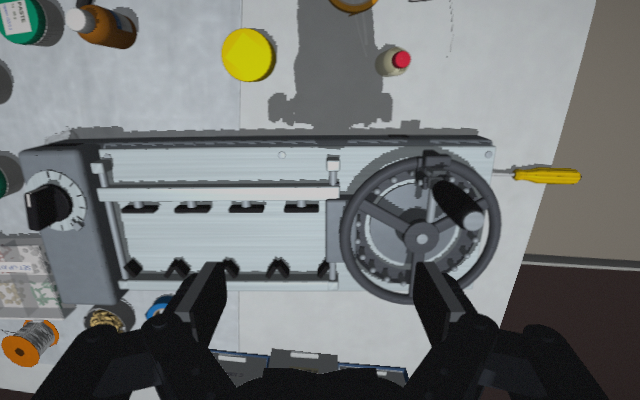

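```bash
python3 - <<'E'
from h import *
a=cv2.imread('pics/w4.png')[:,:,::-1]
zoom(a,15,145,355,300,'zw6.png',2.3);zoom(a,330,145,510,310,'zw7.png',4)
E
```

```text
(no output)
```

View pics/zw6.png

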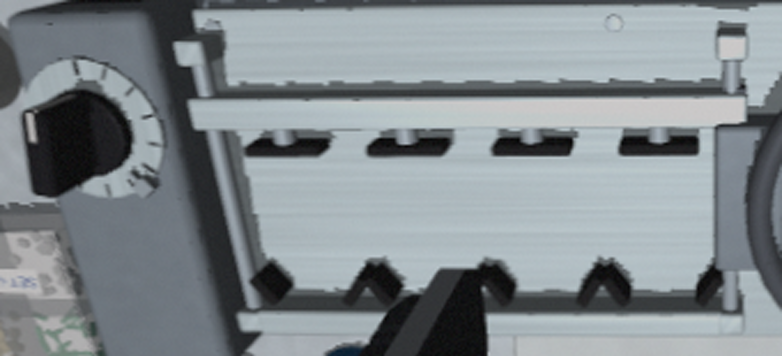

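View pics/zw7.png

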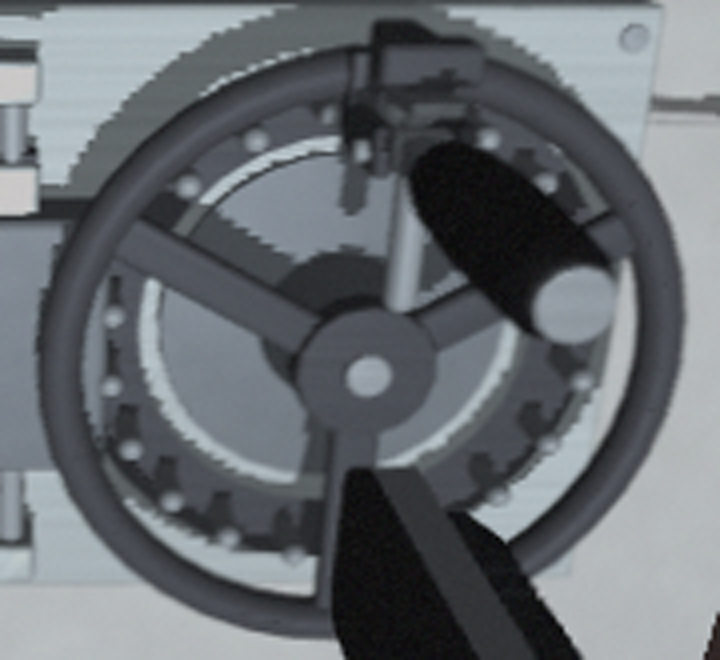

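```bash
python3 - <<'E'
from h import *
from scipy.optimize import least_squares
m=cm('wrist',np.load('w4.npy'))
A=lambda u,v:(15+u/2.3,145+v/2.3);B=lambda u,v:(330+u/4,145+v/4)
hub=plane(m,[B(369,376)],.098)[0];top=plane(m,[B(573,302)],.197)[0]
pads=plane(m,[A(288,138),A(410,138),A(533,138),A(660,138)],.075)
lam=plane(m,[A(376,262),A(495,261),A(606,260)],.076)
print('hub',hub,'griptop',top);print(pads,lam)
pw2=np.array([[.59288,-.1123],[.58745,-.0527],[.58145,.00637],[.5764,.06488]])
def f(p):
    r=[]
    r+=list(2*(shk(p,[-.005,.166,0])[0,:2]-hub[:2]))
    r+=list(shk(p,[-.005,.166,0])[0,:2]-[.5905,.1921])
    for k in range(4):
        P=shk(p[:3],[p[3],-.14+.06*k,0])[0,:2]
        r+=list(P-pads[k,:2]); r+=list((shk(p[:3],[p[4],-.14+.06*k,0])[0,:2]-pw2[k]))
    for k in range(3): r+=list(shk(p[:3],[p[5],-.11+.06*k,0])[0,:2]-lam[k,:2])
    return np.array(r)
_shk=shk
def shk(p,P): return _shk(p[:3],P)
s=least_squares(f,[.609,.0275,.094,-.03,-.03,.06])
print(s.x); print((s.fun*1000).round(1))
p=s.x[:3]
for k in range(4): print(k,shk(p,[.03,-.14+.06*k,.058]))
print('wheel',shk(p,[-.005,.166,0]),'knob',shk(p,[-.045,-.222,0]),'hinge',shk(p,[-.071,.166,0]))
E
```

```text
hub [0.58771157 0.19197328 0.098     ] griptop [0.52519946 0.18692096 0.197     ]
[[ 0.58508196 -0.10861326  0.075     ]
 [ 0.57992677 -0.05026248  0.075     ]
 [ 0.57488338  0.00718725  0.075     ]
 [ 0.56977799  0.06570468  0.075     ]] [[ 0.64683363 -0.06972702  0.076     ]
 [ 0.64057792 -0.01049037  0.076     ]
 [ 0.63501832  0.04380519  0.076     ]]
[ 0.60962101  0.03043166  0.10070779 -0.037261   -0.03036483  0.02675112]
[ 0.5  6.2 -2.5  3.   1.5 -4.   0.6  0.4  0.7 -2.6  0.   0.5 -0.3 -0.4
 -0.   1.1 -1.3  0.8 -1.   2.3  0.5 -6.6  0.7 -6.1  0.2 -0.7]
0 [[ 0.65354428 -0.10584287  0.058     ]]
1 [[ 0.64751202 -0.04614687  0.058     ]]
2 [[0.64147976 0.01354912 0.058     ]]
3 [[0.6354475  0.07324512 0.058     ]]
wheel [[0.58795709 0.19508789 0.        ]] knob [[ 0.58716837 -0.19496772  0.        ]] hinge [[0.5222915  0.18845241 0.        ]]
```

```bash
cat > fit.py <<'E'
from h import *
from scipy.optimize import least_squares
m4=cm('wrist',np.load('w4.npy'));m2=cm('wrist',np.load('w2.npy'));m1=cm('wrist',np.load('w1.npy'))
A=lambda u,v:(15+u/2.3,145+v/2.3);B=lambda u,v:(330+u/4,145+v/4)
B2=lambda u,v:(220+u/4,110+v/4);C2=lambda u,v:(u/3,120+v/3)
A1=lambda u,v:(155+u/4.4,120+v/4.4);B1=lambda u,v:(320+u/4,115+v/4)
def f(p):
    zp,zl=p[3],p[4]; r=[]
    w=_s=shk(p[:3],[-.005,.166,0])[0,:2]
    r+=list(w-plane(m4,[B(369,376)],.098)[0,:2]); r+=list(w-[.5905,.1921])
    for m,px,xi in ((m4,[A(288,146),A(410,146),A(533,146),A(660,146)],5),(m2,[C2(165,268),C2(308,255),C2(457,240),C2(611,227)],6),(m1,[A1(385,352),A1(552,338),A1(720,322),B1(148,299)],7)):
        P=plane(m,px,zp)
        for k in range(4): r+=list(shk(p[:3],[p[xi],-.14+.06*k,0])[0,:2]-P[k,:2])
    for m,px in ((m4,[A(376,262),None,A(606,260)]),(m2,[C2(300,405),C2(440,396),C2(580,385)]),(m1,[A1(505,503),A1(660,491),B1(85,455)])):
        for k in range(3):
            if px[k]: r+=list(shk(p[:3],[p[8],-.11+.06*k,0])[0,:2]-plane(m,[px[k]],zl)[0,:2])
    r+=list(shk(p[:3],[-.045,-.222,0])[0,:2]-plane(m1,[A1(133,347)],.087)[0,:2])
    return np.array(r)
s=least_squares(f,[.609,.0275,.094,.066,.066,-.03,-.03,-.03,.04],loss='soft_l1',f_scale=.002)
print(s.x.round(4)); print((s.fun*1000).round(1))
p=s.x[:3]; np.save('pose.npy',p)
for k in range(4): print(k,shk(p,[.03,-.14+.06*k,.058]).round(4))
print('wheel',shk(p,[-.005,.166,0]),'knob',shk(p,[-.045,-.222,0]),'hinge',shk(p,[-.071,.166,0]))
E
python3 fit.py
```

```text
[ 0.6088  0.0286  0.0918  0.0671  0.0587 -0.0289 -0.0287 -0.0289  0.038 ]
[ 0.9  1.5 -1.9  1.4  0.3 -0.1  0.2 -0.3 -0.1  0.4 -0.4  0.  -0.1 -0.3
 -0.2 -0.3  0.3  0.2 -0.1  1.3 -0.   0.1 -0.3 -0.1  0.1 -0.   0.2  0.2
 -0.6 -0.1  0.8 -0.1  0.3  0.4 -0.2 -0.4 -0.2  1.   0.6 -2.5  0.  -1.1
 -0.4 -1.   0.4 -0.5]
0 [[ 0.6515 -0.1081  0.058 ]]
1 [[ 0.646  -0.0483  0.058 ]]
2 [[0.6405 0.0114 0.058 ]]
3 [[0.635  0.0712 0.058 ]]
wheel [[0.58863635 0.19345021 0.        ]] knob [[ 0.58437505 -0.19658292  0.        ]] hinge [[0.52291428 0.1873996  0.        ]]
```

```bash
python3 - <<'E'
from h import *
o=get_obs(); print(o['t'],o['tool_pos'],o['joint_pos'].round(2)); print(q(o).as_matrix().round(3)); print(rows([[.44,-.19,.25],[.4004,-.2495,.15]]))
E
```

```text
6.35 [0.52836213 0.08399744 0.26339534] [-0.4   0.21  0.19  1.83 -0.04  1.1   1.47]
[[-0.996 -0.09  -0.002]
 [-0.09   0.996 -0.   ]
 [ 0.002  0.    -1.   ]]
[[ 11.26 -26.5    1.36]
 [ 15.72 -32.07  11.36]]
```

Call:
{"api": "arm_command", "payload": {
  "deltas": [
    [15.7, -32, 4, 0, 0, 90, 100],
    [15.7, -32, 4, 0, 0, 90, 100],
    [15.7, -32, 4, 0, 0, 90, 100],
    [15.7, -32, 4, 0, 0, 90, 100],
    [15.7, -32, 4, 0, 0, 90, 100],
    [15.7, -32, 4, 0, 0, 90, 100],
    [15.7, -32, 4, 0, 0, 90, 100],
    [15.7, -32, 4, 0, 0, 90, 100],
    [15.7, -32, 4, 0, 0, 90, 100],
    [15.7, -32, 4, 0, 0, 90, 100]
  ]
}}

```text
t: 7.35
tool_pos: [0.4028, -0.2462, 0.2229]
tcp_rot: [-0.001, 0.648, 0.761, -0.0]
ft_force: [0.8, 0.7, -0.6]
opening: 0.0853
```

```bash
python3 - <<'E'
from h import *
o=get_obs(); print(o['t'],o['tool_pos'],o['joint_pos'].round(2)); print(q(o).as_matrix().round(3)); print(rows([[.4004,-.2495,.02]]))
im=capture('scene');m=camera_model('scene')
for j in jars(im,m): print(j)
cv2.imwrite('pics/sc2.png',im[:,:,::-1])
E
```

```text
7.35 [ 0.40277083 -0.24617588  0.22292535] [-0.08  0.15  0.6   2.03 -0.1   0.99  0.74]
[[-0.159  0.987 -0.002]
 [ 0.987  0.159  0.001]
 [ 0.002 -0.002 -1.   ]]
[[-0.32 -0.25 20.29]]
(array([367., 307.]), 0.3958, -0.252, 55.4)
(array([417., 301.]), 0.4663, -0.33, 55.6)
(array([491., 281.]), 0.6062, -0.4329, 58.3)
```

View pics/sc2.png

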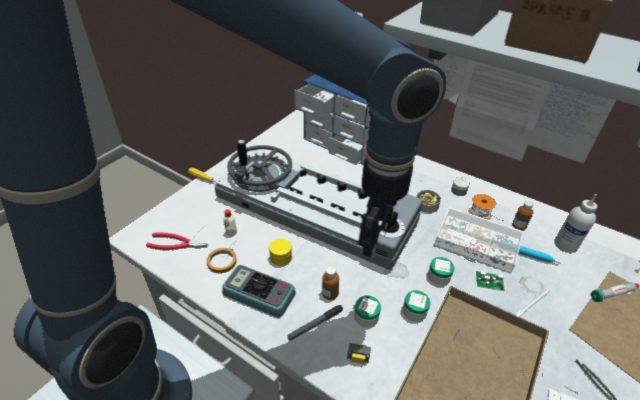

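```bash
python3 - <<'E'
from h import *
m=camera_model('wrist'); im=capture('wrist')
for j in jars(im,m): print(j)
cv2.imwrite('pics/w5.png',im[:,:,::-1])
E
```

```text
(array([470., 266.]), 0.5873, -0.3311, 53.8)
(array([366., 252.]), 0.47, -0.3266, 54.4)
(array([314., 175.]), 0.3998, -0.2504, 52.1)
```

View pics/w5.png

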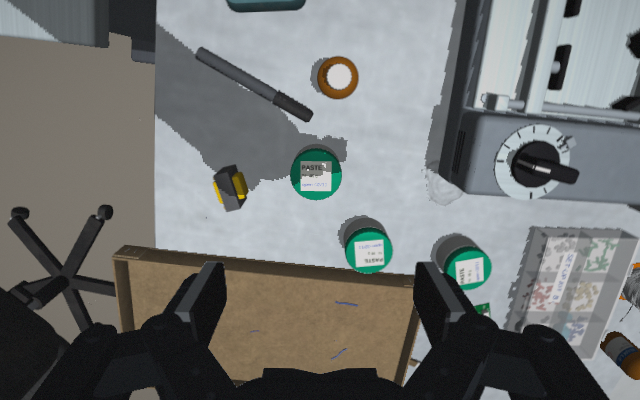

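Call:
{"api": "arm_command", "payload": {
  "deltas": [
    [-0.35, -0.35, 5, 0, 0, 3.9, 100],
    [-0.35, -0.35, 10, 0, 0, 3.9, 100],
    [-0.35, -0.35, 15, 0, 0, 3.9, 100],
    [-0.35, -0.35, 18, 0, 0, 3.9, 100],
    [-0.35, -0.35, 20.2, 0, 0, 3.9, 100],
    [-0.35, -0.35, 20.2, 0, 0, 3.9, 100],
    [-0.35, -0.35, 20.2, 0, 0, 3.9, 50],
    [-0.35, -0.35, 20.2, 0, 0, 3.9, 50],
    [-0.35, -0.35, 20.2, 0, 0, 3.9, 50],
    [-0.35, -0.35, 20.2, 0, 0, 3.9, 50]
  ],
  "grip_force": 40
}}

```text
t: 8.45
tool_pos: [0.4008, -0.2518, 0.0234]
tcp_rot: [0.001, 0.672, 0.741, 0.001]
ft_force: [-1.2, 1.4, 6.9]
opening: 0.0513
```

```bash
python3 - <<'E'
from h import *
o=get_obs(); p=np.load('pose.npy')
print(o['t'],o['tool_pos'],o['opening'],o['ft_force']); print(q(o).as_matrix().round(3)); 
for k in range(3): print(k,shk(p,[.026,-.14+.06*k,.1]),rows(shk(p,[.026,-.14+.06*k,.15])))
E
```

```text
8.45 [ 0.40082561 -0.25180699  0.02337327] 0.05129143725108075 [-1.24671491  1.38774577  6.85748463]
[[-0.097  0.995  0.003]
 [ 0.995  0.097 -0.   ]
 [-0.001  0.003 -1.   ]]
0 [[ 0.64755863 -0.10841924  0.1       ]] [[ 11.86  25.99 -12.6 ]]
1 [[ 0.64205808 -0.04867191  0.1       ]] [[ 17.86  26.02 -12.6 ]]
2 [[0.63655752 0.01107543 0.1       ]] [[ 23.86  26.05 -12.6 ]]
```

Call:
{"api": "arm_command", "payload": {
  "deltas": [
    [0, 0, -4, 0, 0, 0, 50],
    [0, 0, -8, 0, 0, 0, 50],
    [2, 2, -13, 0, 0, 0, 50],
    [6, 6, -13, 0, 0, 0, 50],
    [10, 10, -13, 0, 0, 0, 50],
    [14, 14, -13, 0, 0, 0, 50],
    [17, 18, -13, 0, 0, 0, 50],
    [20, 22, -13, 0, 0, 0, 50],
    [22.7, 25, -13, 0, 0, 0, 50],
    [23.7, 26, -13, 0, 0, 0, 50]
  ]
}}

```text
t: 9.45
tool_pos: [0.6381, 0.0144, 0.1522]
tcp_rot: [0.0, 0.67, 0.742, 0.001]
ft_force: [-0.8, -0.1, -2.2]
opening: 0.0515
```

Call:
{"api": "arm_command", "payload": {
  "deltas": [
    [0, 0, 0, 0, 0, 0, 50],
    [0, 0, 0, 0, 0, 0, 50]
  ]
}}

```text
t: 9.65
tool_pos: [0.6353, 0.0097, 0.1519]
tcp_rot: [-0.0, 0.672, 0.741, -0.0]
ft_force: [0.1, -0.8, -1.2]
opening: 0.0516
```

```bash
python3 - <<'E'
from h import *
o=get_obs(); p=np.load('pose.npy')
print(o['t'],o['tool_pos'],o['opening'],o['ft_force']); print(q(o).as_matrix().round(3)); 
for k in [2]: print(k,rows(shk(p,[.026,-.14+.06*k,.082])))
m=camera_model('wrist'); im=capture('wrist')
for j in jars(im,m): print(j)
cv2.imwrite('pics/w6.png',im[:,:,::-1])
im=capture('scene');cv2.imwrite('pics/sc3.png',im[:,:,::-1])
E
```

```text
9.65 [0.63531361 0.0097423  0.15185475] 0.051602146117536496 [ 0.08842698 -0.80707681 -1.24218813]
[[-0.098  0.995 -0.001]
 [ 0.995  0.098 -0.   ]
 [-0.    -0.001 -1.   ]]
2 [[0.12 0.14 6.99]]
(array([315., 284.]), 0.6452, -0.0719, 107.3)
```

View pics/w6.png

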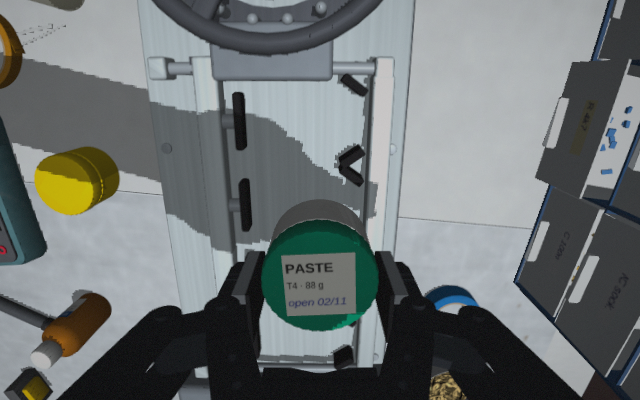

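View pics/sc3.png

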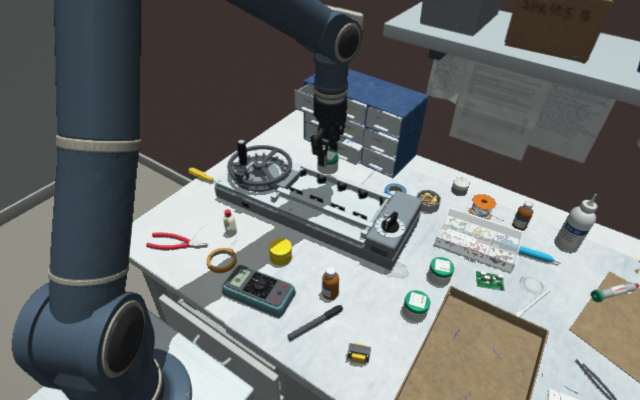

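```bash
python3 - <<'E'
from h import *
m=camera_model('wrist'); im=cv2.imread('pics/w6.png')[:,:,::-1].copy()
o=get_obs(); r=q(o).as_matrix()
for j in jars(im,m,.1705): print(j, (np.array([j[1],j[2],0])-o['tool_pos'])@r*1000)
E
```

```text
(array([315., 284.]), 0.6354, 0.0105, 52.7) [  2.76425947   1.01077147 152.14135585]
```

Call:
{"api": "arm_command", "payload": {
  "deltas": [
    [0.05, 0.1, 3, 0, 0, 0, 50],
    [0.05, 0.1, 5.5, 0, 0, 0, 50],
    [0.05, 0.1, 6.5, 0, 0, 0, 50],
    [0.05, 0.1, 7.0, 0, 0, 0, 50],
    [0.05, 0.1, 7.0, 0, 0, 0, 50]
  ]
}}

```text
t: 10.25
tool_pos: [0.6367, 0.0089, 0.0826]
tcp_rot: [0.0, 0.673, 0.74, 0.0]
ft_force: [0.4, -0.5, -1.1]
opening: 0.0512
```

Call:
{"api": "arm_command", "payload": {
  "deltas": [
    [0, 0.15, 0, 0, 0, 0, 50],
    [0, 0.3, 0, 0, 0, 0, 50],
    [0, 0.3, 0, 0, 0, 0, 50]
  ]
}}

```text
t: 10.55
tool_pos: [0.6401, 0.0097, 0.0825]
tcp_rot: [0.001, 0.672, 0.74, 0.0]
ft_force: [-0.5, -0.8, -1.8]
opening: 0.0516
```

Call:
{"api": "arm_command", "payload": {
  "deltas": [
    [0, 0, 0.12, 0, 0, 0, 50],
    [0, 0, 0.12, 0, 0, 0, 50],
    [0, 0, 0.12, 0, 0, 0, 65],
    [0, 0, 0.12, 0, 0, 0, 80],
    [0, 0, 0.12, 0, 0, 0, 85],
    [0, 0, 0, 0, 0, 0, 90],
    [0, 0, -4, 0, 0, 0, 90],
    [0, 0, -8, 0, 0, 0, 90]
  ]
}}

```text
t: 11.35
tool_pos: [0.6387, 0.0103, 0.1616]
tcp_rot: [-0.001, 0.672, 0.74, -0.001]
ft_force: [0.6, -0.5, 0.5]
opening: 0.077
```

```bash
python3 - <<'E'
from h import *
o=get_obs(); print(o['t'],o['tool_pos'])
p=np.load('pose.npy')
m=camera_model('wrist'); im=capture('wrist')
for j in jars(im,m,.1): print(j)
print('seat2',shk(p,[.03,-.02,0]),rows([[.470,-.3266,.02]]))
cv2.imwrite('pics/w7.png',im[:,:,::-1])
E
```

```text
11.35 [0.63867303 0.0103068  0.1615691 ]
(array([320., 213.]), 0.6423, 0.0096, 55.3)
seat2 [[0.64054068 0.01144213 0.        ]] [[-31.81 -20.65  14.76]]
```

View pics/w7.png

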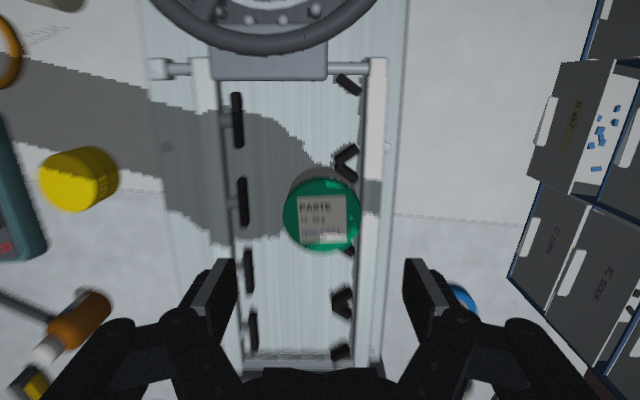

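Call:
{"api": "arm_command", "payload": {
  "deltas": [
    [-4, -2.6, -3, 0, 0, 0, 100],
    [-8, -5.2, -3, 0, 0, 0, 100],
    [-12, -7.8, -3, 0, 0, 0, 100],
    [-16, -10.4, -3, 0, 0, 0, 100],
    [-20, -13, -3, 0, 0, 0, 100],
    [-24, -15.6, -3, 0, 0, 0, 100],
    [-28, -18.2, -3, 0, 0, 0, 100],
    [-31.8, -20.6, 0, 0, 0, 0, 100],
    [-31.8, -20.6, 4, 0, 0, 0, 100],
    [-31.8, -20.6, 4, 0, 0, 0, 100]
  ]
}}

```text
t: 12.4
tool_pos: [0.4611, -0.3254, 0.1176]
tcp_rot: [-0.005, 0.674, 0.739, -0.001]
ft_force: [-1.4, 1.3, -0.2]
opening: 0.0853
```

```bash
cat > look.py <<'E'
from h import *
import sys
o=get_obs(); print(o['t'],o['tool_pos'],o['opening'],o['ft_force'],o['joint_pos'].round(2))
m=camera_model('wrist'); im=capture('wrist'); r=q(o).as_matrix(); print(r.round(3)[:, 0])
for j in jars(im,m,.042): print(j,((np.array([j[1],j[2],.020])-o['tool_pos'])@r*100).round(2))
cv2.imwrite('pics/'+sys.argv[1],im[:,:,::-1])
E
python3 look.py w8.png
```

```text
12.4 [ 0.4610795  -0.32540719  0.11759005] 0.08528889956170574 [-1.41437228  1.32888314 -0.19422042] [ 0.1   0.47  0.57  1.93 -0.33  0.85  0.95]
[-0.092  0.996  0.005]
(array([504., 304.]), 0.6132, -0.3983, 51.9) [-8.71 14.55  9.6 ]
(array([491., 232.]), 0.5871, -0.3326, 53.3) [-1.93 12.56  9.65]
(array([335., 216.]), 0.4712, -0.3273, 53.0) [-0.33  1.07  9.75]
```

View pics/w8.png

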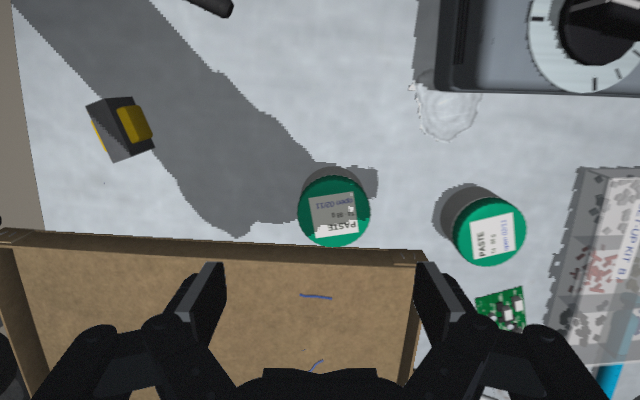

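Call:
{"api": "arm_command", "payload": {
  "deltas": [
    [-0.1, 1.0, 3, 0, 0, 0, 100],
    [-0.1, 1.0, 6, 0, 0, 0, 100],
    [-0.1, 1.0, 8.5, 0, 0, 0, 100],
    [-0.1, 1.0, 9.5, 0, 0, 0, 100],
    [-0.1, 1.0, 9.5, 0, 0, 0, 100],
    [-0.1, 1.0, 9.5, 0, 0, 0, 50],
    [-0.1, 1.0, 9.5, 0, 0, 0, 50],
    [-0.1, 1.0, 9.5, 0, 0, 0, 50],
    [-0.1, 1.0, 9.5, 0, 0, 0, 50]
  ]
}}

```text
t: 13.35
tool_pos: [0.4759, -0.3269, 0.0287]
tcp_rot: [0.001, 0.672, 0.74, 0.0]
ft_force: [-1.4, 1.0, 6.3]
opening: 0.0513
```

```bash
python3 - <<'E'
from h import *
o=get_obs(); p=np.load('pose.npy')
print(o['t'],o['tool_pos'],o['opening'],o['ft_force']); print(q(o).as_matrix().round(3)); 
for k in range(2): print(k,shk(p,[.026,-.14+.06*k,.1]),rows(shk(p,[.026,-.14+.06*k,.15])))
E
```

```text
13.35 [ 0.47585036 -0.32688289  0.02873522] 0.051282714658607786 [-1.43692709  0.9694045   6.27671115]
[[-0.096  0.995  0.002]
 [ 0.995  0.096 -0.001]
 [-0.001  0.002 -1.   ]]
0 [[ 0.64755863 -0.10841924  0.1       ]] [[ 20.09  19.21 -12.1 ]]
1 [[ 0.64205808 -0.04867191  0.1       ]] [[ 26.09  19.24 -12.11]]
```

Call:
{"api": "arm_command", "payload": {
  "deltas": [
    [0, 0, -4, 0, 0, 0, 50],
    [0, 0, -8, 0, 0, 0, 50],
    [2, 1, -12, 0, 0, 0, 50],
    [6, 4, -13, 0, 0, 0, 50],
    [10, 7, -13, 0, 0, 0, 50],
    [14, 10, -13, 0, 0, 0, 50],
    [18, 13, -13, 0, 0, 0, 50],
    [22, 16, -13, 0, 0, 0, 50],
    [25, 18.5, -13, 0, 0, 0, 50],
    [25.9, 19.2, -13, 0, 0, 0, 50]
  ]
}}

```text
t: 14.35
tool_pos: [0.6439, -0.0428, 0.1569]
tcp_rot: [-0.0, 0.669, 0.743, 0.002]
ft_force: [0.7, 0.8, -1.5]
opening: 0.051
```

Call:
{"api": "arm_command", "payload": {
  "deltas": [
    [0, 0, 0, 0, 0, 0, 50],
    [0, 0, 0, 0, 0, 0, 50],
    [0, 0, 0, 0, 0, 0, 50]
  ]
}}

```text
t: 14.65
tool_pos: [0.6403, -0.0527, 0.1572]
tcp_rot: [0.0, 0.674, 0.739, -0.0]
ft_force: [-0.1, 0.4, -1.7]
opening: 0.0509
```

```bash
cat > held.py <<'E'
from h import *
import sys
k=int(sys.argv[1]); gz=float(sys.argv[2])
o=get_obs(); p=np.load('pose.npy'); r=q(o).as_matrix()
print(o['t'],o['tool_pos'],o['opening'],o['ft_force'])
m=camera_model('wrist'); im=capture('wrist'); cv2.imwrite(f'pics/held{k}.png',im[:,:,::-1])
T=shk(p,[.026,-.14+.06*k,.058+gz])[0]
for j in jars(im,m,o['tool_pos'][2]-gz+.042): print(j, 'move', ((T-[j[1],j[2],o['tool_pos'][2]])@r*100).round(2))
E
python3 held.py 1 .0287
```

```text
14.65 [ 0.64032228 -0.05269668  0.1572223 ] 0.05086678130928855 [-0.13916294  0.41206193 -1.69376788]
(array([318., 279.]), 0.6404, -0.0527, 51.6) move [0.39 0.2  7.05]
(array([327., 117.]), 0.6377, 0.0176, 33.5) move [-6.63 -0.18  7.06]
```

Call:
{"api": "arm_command", "payload": {
  "deltas": [
    [0.4, 0.15, 3, 0, 0, 0, 50],
    [0.4, 0.15, 5.5, 0, 0, 0, 50],
    [0.4, 0.15, 6.5, 0, 0, 0, 50],
    [0.4, 0.15, 7.05, 0, 0, 0, 50],
    [0.4, 0.15, 7.05, 0, 0, 0, 50],
    [0.4, 0.3, 7.05, 0, 0, 0, 50],
    [0.4, 0.45, 7.05, 0, 0, 0, 50],
    [0.4, 0.45, 7.05, 0, 0, 0, 50]
  ]
}}

```text
t: 15.5
tool_pos: [0.6446, -0.0474, 0.0869]
tcp_rot: [-0.0, 0.673, 0.74, -0.001]
ft_force: [-5.0, -2.4, 1.7]
opening: 0.0513
```

Call:
{"api": "arm_command", "payload": {
  "deltas": [
    [0, 0, 0.05, 0, 0, 0, 60],
    [0, 0, 0.05, 0, 0, 0, 80],
    [0, 0, 0.05, 0, 0, 0, 85],
    [0, 0, 0, 0, 0, 0, 90],
    [0, 0, -4, 0, 0, 0, 90],
    [0, 0, -8, 0, 0, 0, 90],
    [0, 0, -8, 0, 0, 0, 90]
  ]
}}

```text
t: 16.2
tool_pos: [0.6496, -0.0462, 0.1725]
tcp_rot: [0.004, 0.672, 0.74, 0.004]
ft_force: [0.5, -0.4, 0.3]
opening: 0.0772
```

```bash
python3 - <<'E'
from h import *
o=get_obs(); print(o['t'],o['tool_pos'])
p=np.load('pose.npy')
m=camera_model('wrist'); im=capture('wrist')
for j in jars(im,m,.1): print(j)
for k in (1,2): print(shk(p,[.03,-.14+.06*k,0]))
print(rows([[.587,-.332,.02]]))
im=capture('scene');m=camera_model('scene')
for j in jars(im,m): print(j)
E
```

```text
16.2 [ 0.64963795 -0.04619359  0.17252751]
(array([310., 211.]), 0.6452, -0.0478, 52.3)
(array([311., 122.]), 0.6403, 0.0105, 51.8)
[[ 0.64604123 -0.0483052   0.        ]]
[[0.64054068 0.01144213 0.        ]]
[[-27.91  -8.93  14.92]]
(array([491., 281.]), 0.6062, -0.4329, 58.3)
(array([336., 181.]), 0.6991, 0.0148, 123.4)
```

Call:
{"api": "arm_command", "payload": {
  "deltas": [
    [-4.5, -1.5, -2, 0, 0, 0, 100],
    [-9, -3, -2, 0, 0, 0, 100],
    [-13.5, -4.5, -2, 0, 0, 0, 100],
    [-18, -6, -2, 0, 0, 0, 100],
    [-22.5, -7.5, -2, 0, 0, 0, 100],
    [-27, -9, -2, 0, 0, 0, 100],
    [-27.9, -9, 2, 0, 0, 0, 100],
    [-27.9, -9, 5, 0, 0, 0, 100],
    [-27.9, -9, 5, 0, 0, 0, 100],
    [-27.9, -9, 5, 0, 0, 0, 100]
  ]
}}

```text
t: 17.3
tool_pos: [0.5825, -0.3311, 0.1153]
tcp_rot: [-0.001, 0.672, 0.741, -0.0]
ft_force: [0.1, 0.1, 0.9]
opening: 0.0854
```

```bash
python3 look.py w9.png
```

```text
17.3 [ 0.58253515 -0.33112246  0.11532009] 0.08535202182375033 [0.11345571 0.08618972 0.8926582 ] [ 0.08  0.62  0.55  1.68 -0.38  0.95  0.87]
[-0.097  0.995  0.001]
(array([377., 302.]), 0.6342, -0.405, 61.4) [-7.87  4.45  9.51]
(array([335., 130.]), 0.5884, -0.2768, 51.9) [5.34 1.13 9.54]
```

View pics/w9.png

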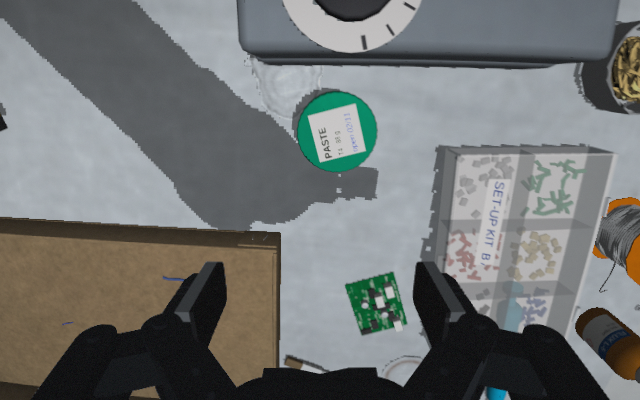

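Call:
{"api": "arm_command", "payload": {
  "deltas": [
    [4, 0.8, 0, 0, 0, 0, 100],
    [5.3, 0.8, 2, 0, 0, 0, 100],
    [5.3, 0.8, 4.5, 0, 0, 0, 100],
    [5.3, 0.8, 7, 0, 0, 0, 100],
    [5.3, 0.8, 8.8, 0, 0, 0, 100],
    [5.3, 0.8, 8.8, 0, 0, 0, 100],
    [5.3, 0.8, 8.8, 0, 0, 0, 50],
    [5.3, 0.8, 8.8, 0, 0, 0, 50],
    [5.3, 0.8, 8.8, 0, 0, 0, 50],
    [5.3, 0.8, 8.8, 0, 0, 0, 50]
  ]
}}

```text
t: 18.35
tool_pos: [0.587, -0.2792, 0.0305]
tcp_rot: [0.002, 0.672, 0.74, 0.001]
ft_force: [-1.2, -0.7, 5.6]
opening: 0.051
```

```bash
python3 - <<'E'
from h import *
o=get_obs(); p=np.load('pose.npy')
print(o['t'],o['tool_pos'],o['opening'],o['ft_force']); print(q(o).as_matrix().round(3)); 
for k in range(1): print(k,shk(p,[.026,-.14+.06*k,.1]),rows(shk(p,[.026,-.14+.06*k,.15])))
E
```

```text
18.35 [ 0.58697706 -0.27923955  0.03047669] 0.05097101208157372 [-1.21004976 -0.65944995  5.63229605]
[[-0.096  0.995  0.004]
 [ 0.995  0.096 -0.001]
 [-0.002  0.003 -1.   ]]
0 [[ 0.64755863 -0.10841924  0.1       ]] [[ 16.4    7.71 -11.95]]
```

Call:
{"api": "arm_command", "payload": {
  "deltas": [
    [0, 0, -4, 0, 0, 0, 50],
    [0, 0, -8, 0, 0, 0, 50],
    [0, 0, -12, 0, 0, 0, 50],
    [1, 2, -14, 0, 0, 0, 50],
    [4.5, 5, -14, 0, 0, 0, 50],
    [8.5, 7, -14, 0, 0, 0, 50],
    [12.5, 7.7, -14, 0, 0, 0, 50],
    [16.2, 7.7, -14, 0, 0, 0, 50],
    [16.2, 7.7, -13, 0, 0, 0, 50],
    [16.2, 7.7, -12, 0, 0, 0, 50]
  ]
}}

```text
t: 19.35
tool_pos: [0.6468, -0.1084, 0.1483]
tcp_rot: [0.0, 0.671, 0.741, 0.0]
ft_force: [-0.5, -0.7, -1.8]
opening: 0.0503
```

Call:
{"api": "arm_command", "payload": {
  "deltas": [
    [0, 0, 0, 0, 0, 0, 50],
    [0, 0, 0, 0, 0, 0, 50]
  ]
}}

```text
t: 19.55
tool_pos: [0.6462, -0.1118, 0.1483]
tcp_rot: [0.0, 0.673, 0.739, -0.0]
ft_force: [0.1, 0.1, -1.0]
opening: 0.0514
```

```bash
python3 held.py 0 .0305
```

```text
19.55 [ 0.64619105 -0.11181272  0.14827928] 0.051352476953413474 [ 0.14756831  0.05107751 -1.00206599]
(array([321., 272.]), 0.6467, -0.1074, 53.6) move [-0.1   0.08  5.98]
(array([329., 126.]), 0.6431, -0.0424, 35.5) move [-6.61 -0.17  5.98]
(array([331.,  34.]), 0.6398, -0.0028, 35.3) move [-10.58  -0.21   5.99]
```

Call:
{"api": "arm_command", "payload": {
  "deltas": [
    [0, 0.05, 3, 0, 0, 0, 50],
    [0, 0.05, 4.8, 0, 0, 0, 50],
    [0, 0.05, 5.5, 0, 0, 0, 50],
    [0, 0.05, 5.95, 0, 0, 0, 50],
    [0, 0.05, 5.95, 0, 0, 0, 50],
    [0, 0.25, 5.95, 0, 0, 0, 50],
    [0, 0.4, 5.95, 0, 0, 0, 50],
    [0, 0.4, 5.95, 0, 0, 0, 50]
  ]
}}

```text
t: 20.4
tool_pos: [0.6505, -0.1105, 0.0895]
tcp_rot: [0.0, 0.672, 0.74, -0.0]
ft_force: [-1.9, -2.8, -0.3]
opening: 0.0507
```

Call:
{"api": "arm_command", "payload": {
  "deltas": [
    [0, 0, 0.05, 0, 0, 0, 60],
    [0, 0, 0.05, 0, 0, 0, 80],
    [0, 0, 0.05, 0, 0, 0, 85],
    [0, 0, 0, 0, 0, 0, 90],
    [0, 0, -4, 0, 0, 0, 90],
    [0, 0, -9, 0, 0, 0, 90],
    [0, 0, -12, 0, 0, 0, 90],
    [0, 0, -12, 0, 0, 0, 90]
  ]
}}

```text
t: 21.2
tool_pos: [0.6538, -0.1101, 0.2147]
tcp_rot: [0.004, 0.672, 0.74, 0.003]
ft_force: [-0.0, -0.3, 0.3]
opening: 0.077
```

```bash
python3 - <<'E'
from h import *
o=get_obs(); print(o['t'],o['tool_pos'])
p=np.load('pose.npy')
m=camera_model('wrist'); im=capture('wrist'); cv2.imwrite('pics/w10.png',im[:,:,::-1]); np.save('w10.npy',m['cam_to_world'])
for j in jars(im,m,.1): print(j)
for k in (0,1,2): print(shk(p,[.03,-.14+.06*k,0]))
E
```

```text
21.2 [ 0.65383647 -0.11008354  0.21469022]
(array([311., 190.]), 0.6507, -0.1078, 52.4)
(array([313., 114.]), 0.645, -0.0491, 51.9)
(array([312.,  42.]), 0.6405, 0.0098, 52.7)
[[ 0.65154179 -0.10805254  0.        ]]
[[ 0.64604123 -0.0483052   0.        ]]
[[0.64054068 0.01144213 0.        ]]
```

View pics/w10.png

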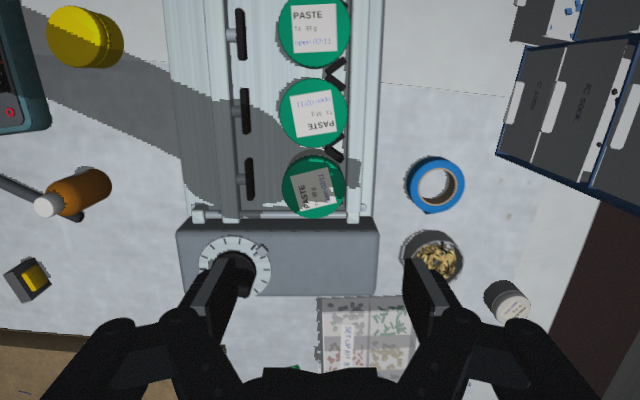

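Call:
{"api": "arm_command", "payload": {
  "deltas": [
    [4, -1.3, -3.5, 0, 0, 0, 100],
    [8, -2.6, -3.5, 0, 0, 0, 100],
    [12, -4, -3.5, 0, 0, 0, 100],
    [16, -5.3, -3.5, 0, 0, 0, 100],
    [20, -6.6, -3.5, 0, 0, 0, 100],
    [24, -8, -3.5, 0, 0, 0, 100],
    [28, -9.4, -3.5, 0, 0, 0, 100],
    [30.7, -10.2, -3.5, 0, 0, 0, 100],
    [30.7, -10.2, -3.5, 0, 0, 0, 100],
    [30.7, -10.2, -3.5, 0, 0, 0, 100]
  ]
}}

```text
t: 22.25
tool_pos: [0.5188, 0.1869, 0.2428]
tcp_rot: [-0.0, 0.672, 0.741, -0.001]
ft_force: [0.0, -0.6, -0.2]
opening: 0.0856
```

```bash
python3 - <<'E'
from h import *
o=get_obs(); print(o['t'],o['tool_pos'],o['joint_pos'].round(2)); print(q(o).as_matrix().round(3)); print(rows([[.524,.187,.155]]))
m=camera_model('wrist'); im=capture('wrist'); cv2.imwrite('pics/w11.png',im[:,:,::-1]); np.save('w11.npy',m['cam_to_world'])
E
```

```text
22.25 [0.51880135 0.18686736 0.2428241 ] [-0.87  0.28  0.55  1.84 -0.16  1.07 -0.16]
[[-0.098  0.995 -0.002]
 [ 0.995  0.098 -0.001]
 [-0.001 -0.002 -1.   ]]
[[-0.03  0.53  8.78]]
```

View pics/w11.png

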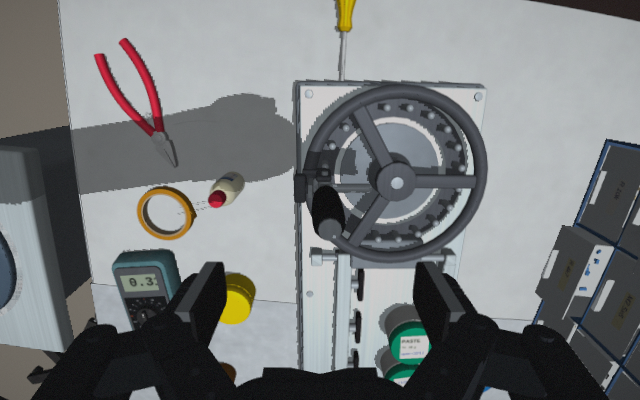

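```bash
python3 - <<'E'
from h import *
m=cm('wrist',np.load('w11.npy')); print(plane(m,[(330,229)],.197),plane(m,[(397,183)],.098))
E
```

```text
[[0.5256778 0.1857689 0.197    ]] [[0.58859964 0.19187918 0.098     ]]
```

Call:
{"api": "arm_command", "payload": {
  "deltas": [
    [0, 0.6, 4, 0, 0, 0, 100],
    [0, 0.6, 7, 0, 0, 0, 100],
    [0, 0.6, 8.8, 0, 0, 0, 100],
    [0, 0.6, 8.8, 0, 0, 0, 60],
    [0, 0.6, 8.8, 0, 0, 0, 10],
    [0, 0.6, 8.8, 0, 0, 0, 10],
    [0, 0.6, 8.8, 0, 0, 0, 10],
    [0, 0.6, 8.8, 0, 0, 0, 10],
    [0, 0.6, 8.8, 0, 0, 0, 10],
    [0, 0.6, 8.8, 0, 0, 0, 10]
  ],
  "grip_force": 40
}}

```text
t: 23.3
tool_pos: [0.5251, 0.187, 0.1572]
tcp_rot: [-0.001, 0.672, 0.74, 0.0]
ft_force: [-3.7, -1.2, 6.8]
opening: 0.0217
```

```bash
python3 - <<'E'
from h import *
o=get_obs(); print(o['t'],o['tool_pos'],o['opening'],o['ft_force'],o['wrist_torque'])
E
```

```text
23.3 [0.52513487 0.18696638 0.15723074] 0.02165125940193675 [-3.67331837 -1.17334093  6.8254569 ] [-0.24497005  0.88990213 -0.00478447]
```

Call:
{"api": "arm_command", "payload": {
  "deltas": [
    [1.03, 0.08, 0, 0, 0, 0, 10],
    [2.04, 0.32, 0, 0, 0, 0, 10],
    [3.0, 0.72, 0, 0, 0, 0, 10],
    [3.88, 1.26, 0, 0, 0, 0, 10],
    [4.67, 1.93, 0, 0, 0, 0, 10],
    [5.34, 2.72, 0, 0, 0, 0, 10],
    [5.88, 3.6, 0, 0, 0, 0, 10],
    [6.28, 4.56, 0, 0, 0, 0, 10],
    [6.52, 5.57, 0, 0, 0, 0, 10],
    [6.6, 6.6, 0, 0, 0, 0, 10]
  ]
}}

```text
t: 24.3
tool_pos: [0.5848, 0.2588, 0.1571]
tcp_rot: [-0.0, 0.672, 0.74, -0.0]
ft_force: [-4.7, -2.6, 5.7]
opening: 0.0212
```

```bash
python3 - <<'E'
from h import *
o=get_obs(); print(o['t'],o['tool_pos'],o['opening'],o['ft_force'],o['wrist_torque'],o['joint_pos'].round(2))
print(np.linalg.norm(o['tool_pos'][:2]-[.5887,.1925]))
im=capture('scene'); zoom(im,205,80,355,220,'s5.png',4)
E
```

```text
24.3 [0.58479869 0.25883345 0.15711012] 0.021203596920372554 [-4.66528839 -2.62092994  5.70277497] [-0.73062242  0.59118745 -0.00796081] [-0.83  0.51  0.49  1.72 -0.29  0.98 -0.14]
0.06644807841641935
```

View pics/s5.png

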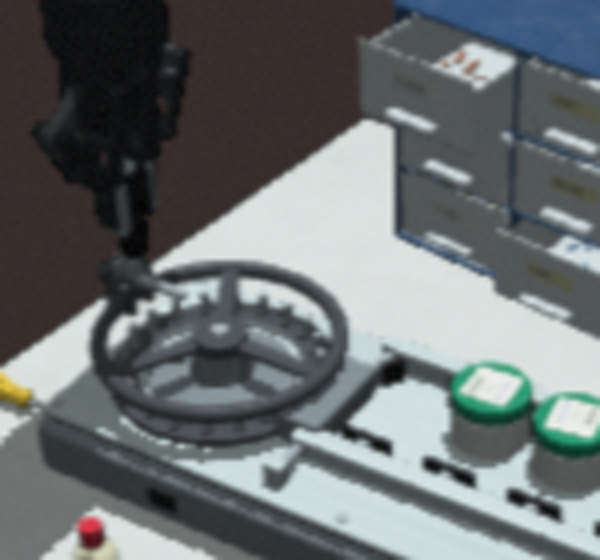

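```bash
python3 - <<'E'
from h import *
m=cm('wrist',np.load('w11.npy'))
for z in (0,.1,.2): print(z,plane(m,[(535,300),(605,140),(578,150)],z).round(3).tolist())
s=camera_model('side')
for z in (0,.05,.1,.2): print(z,plane(s,[(150,322),(188,262),(178,275),(185,170)],z).round(3).tolist())
E
```

```text
0 [[0.843, 0.014, 0.0], [0.86, 0.244, 0.0], [0.829, 0.229, 0.0]]
0.1 [[0.757, 0.081, 0.1], [0.769, 0.251, 0.1], [0.746, 0.239, 0.1]]
0.2 [[0.67, 0.148, 0.2], [0.679, 0.258, 0.2], [0.664, 0.25, 0.2]]
0 [[0.899, 0.201, 0.0], [0.849, 0.029, 0.0], [0.865, 0.069, 0.0], [0.932, -0.345, 0.0]]
0.05 [[0.877, 0.236, 0.05], [0.83, 0.074, 0.05], [0.845, 0.113, 0.05], [0.909, -0.276, 0.05]]
0.1 [[0.856, 0.271, 0.1], [0.812, 0.12, 0.1], [0.826, 0.156, 0.1], [0.885, -0.207, 0.1]]
0.2 [[0.812, 0.341, 0.2], [0.775, 0.212, 0.2], [0.787, 0.242, 0.2], [0.838, -0.069, 0.2]]
```

Call:
{"api": "arm_command", "payload": {
  "deltas": [
    [-0.32, 2.04, 0, 0, 0, 0, 10],
    [-1.26, 3.88, 0, 0, 0, 0, 10],
    [-2.72, 5.34, 0, 0, 0, 0, 10],
    [-4.56, 6.28, 0, 0, 0, 0, 10],
    [-6.6, 6.6, 0, 0, 0, 0, 10],
    [-8.64, 6.28, 0, 0, 0, 0, 10],
    [-10.48, 5.34, 0, 0, 0, 0, 10],
    [-11.94, 3.88, 0, 0, 0, 0, 10],
    [-12.88, 2.04, 0, 0, 0, 0, 10],
    [-13.2, 0, 0, 0, 0, 0, 10]
  ]
}}

```text
t: 25.35
tool_pos: [0.5999, 0.1276, 0.1571]
tcp_rot: [0.002, 0.673, 0.74, 0.003]
ft_force: [4.5, 0.9, -1.2]
opening: 0.0211
```

```bash
cat > wl.py <<'E'
from h import *
o=get_obs(); d=o['tool_pos'][:2]-[.5887,.1925]; p=np.load('pose.npy')
a=np.arctan2(d[1],d[0])-p[2]
print(o['t'],o['tool_pos'],o['opening'],o['ft_force'].round(1),o['wrist_torque'].round(2),o['joint_pos'].round(2),'r',np.linalg.norm(d),'w deg',np.degrees(np.pi-a)%360)
E
python3 wl.py
```

```text
25.35 [0.59987462 0.12760461 0.15713643] 0.02108657079549592 [ 4.5  0.9 -1.2] [ 0.5  -1.21 -0.02] [-0.65  0.47  0.51  1.79 -0.28  0.94  0.07] r 0.06585046904278394 w deg 265.48983216973215
```

Call:
{"api": "arm_command", "payload": {
  "deltas": [
    [0.32, -2.04, 0, 0, 0, 0, 10],
    [1.26, -3.88, 0, 0, 0, 0, 10],
    [2.72, -5.34, 0, 0, 0, 0, 10],
    [4.56, -6.28, 0, 0, 0, 0, 10],
    [6.6, -6.6, 0, 0, 0, 0, 10],
    [8.64, -6.28, 0, 0, 0, 0, 10],
    [10.48, -5.34, 0, 0, 0, 0, 10],
    [11.94, -3.88, 0, 0, 0, 0, 10],
    [12.88, -2.04, 0, 0, 0, 0, 10],
    [13.2, 0, 0, 0, 0, 0, 10]
  ]
}}

```text
t: 26.35
tool_pos: [0.5845, 0.2592, 0.157]
tcp_rot: [-0.0, 0.672, 0.741, -0.001]
ft_force: [-3.6, -4.9, 6.4]
opening: 0.0212
```

```bash
python3 wl.py
```

```text
26.35 [0.58445164 0.25916252 0.15700012] 0.021214252278156015 [-3.6 -4.9  6.4] [-1.37  0.77  0.02] [-0.83  0.51  0.48  1.72 -0.28  0.98 -0.14] r 0.06679775475323085 w deg 91.6135386878891
```

Call:
{"api": "arm_command", "payload": {
  "deltas": [
    [-0.32, 2.04, 0, 0, 0, 0, 10],
    [-1.26, 3.88, 0, 0, 0, 0, 10],
    [-2.72, 5.34, 0, 0, 0, 0, 10],
    [-4.56, 6.28, 0, 0, 0, 0, 10],
    [-6.6, 6.6, 0, 0, 0, 0, 10],
    [-8.64, 6.28, 0, 0, 0, 0, 10],
    [-10.48, 5.34, 0, 0, 0, 0, 10],
    [-11.94, 3.88, 0, 0, 0, 0, 10],
    [-12.88, 2.04, 0, 0, 0, 0, 10],
    [-13.2, 0, 0, 0, 0, 0, 10]
  ]
}}

```text
t: 27.35
tool_pos: [0.5999, 0.1277, 0.1571]
tcp_rot: [0.002, 0.673, 0.74, 0.003]
ft_force: [5.2, 0.9, -1.7]
opening: 0.0211
```

```bash
python3 wl.py; python3 - <<'E'
from h import *
im=capture('side'); zoom(im,235,140,385,355,'s6.png',2.7)
E
```

```text
27.35 [0.59985119 0.12765092 0.15712196] 0.021128996609526274 [ 5.2  0.9 -1.7] [ 0.4  -1.16  0.01] [-0.65  0.47  0.5   1.79 -0.27  0.94  0.06] r 0.06580085533669686 w deg 265.50309664261243
```

View pics/s6.png

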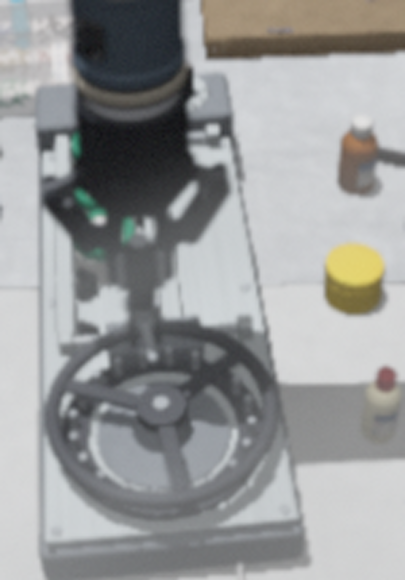

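Call:
{"api": "arm_command", "payload": {
  "deltas": [
    [0.32, -2.04, 0, 0, 0, -2, 10],
    [1.26, -3.88, 0, 0, 0, -4, 10],
    [2.72, -5.34, 0, 0, 0, -6, 10],
    [4.56, -6.28, 0, 0, 0, -8, 10],
    [6.6, -6.6, 0, 0, 0, -10, 10],
    [8.64, -6.28, 0, 0, 0, -12, 10],
    [10.48, -5.34, 0, 0, 0, -14, 10],
    [11.94, -3.88, 0, 0, 0, -16, 10],
    [12.88, -2.04, 0, 0, 0, -18, 10],
    [12.88, -2.04, 0, 0, 0, -18, 10]
  ]
}}

```text
t: 28.4
tool_pos: [0.568, 0.2556, 0.1572]
tcp_rot: [0.002, 0.548, 0.837, 0.002]
ft_force: [3.0, 0.3, 3.7]
opening: 0.0212
```

```bash
python3 wl.py; python3 - <<'E'
from h import *
im=capture('side'); zoom(im,235,140,385,355,'s7.png',2.7)
im=capture('scene'); zoom(im,205,80,435,275,'s8.png',3)
E
```

```text
28.4 [0.568036   0.25562174 0.15719981] 0.0211834227585728 [3.  0.3 3.7] [ 0.43 -0.5  -0.02] [-0.79  0.47  0.4   1.76 -0.22  0.95  0.12] r 0.06641803089766725 w deg 77.13326458641538
```

View pics/s8.png

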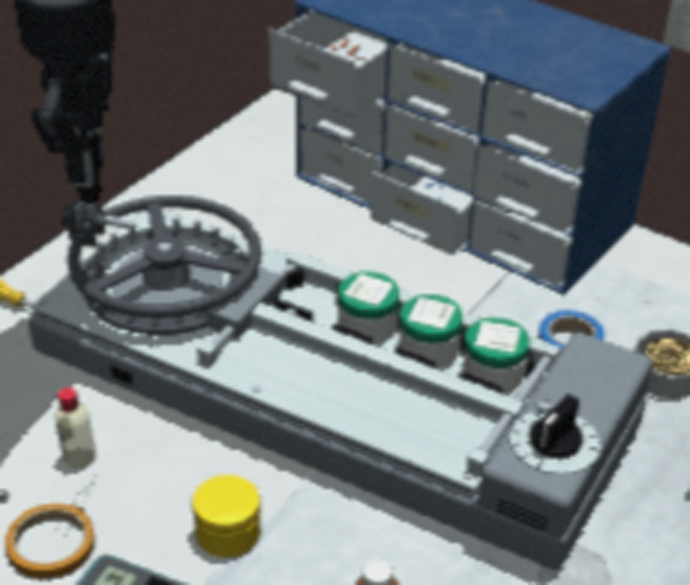

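Call:
{"api": "arm_command", "payload": {
  "deltas": [
    [0, -0.4, 0, 0, 0, 0, 10],
    [0, -0.4, 0, 0, 0, 0, 10],
    [0, -0.4, 0, 0, 0, 0, 70],
    [0, -0.4, 0, 0, 0, 0, 80],
    [0, -0.4, -4, 0, 0, 0, 100],
    [0, -0.4, -8, 0, 0, 0, 100],
    [-5, -0.4, -10, 0, 0, 0, 100],
    [-9, -0.4, -12, 0, 0, 0, 100],
    [-9, -0.4, -12, 0, 0, 0, 100]
  ]
}}

```text
t: 29.4
tool_pos: [0.6001, 0.1609, 0.279]
tcp_rot: [0.003, 0.553, 0.833, 0.0]
ft_force: [0.2, -0.9, -0.7]
opening: 0.0852
```

```bash
python3 - <<'E'
from h import *
o=get_obs(); print(o['t'],o['tool_pos'])
m=camera_model('wrist'); im=capture('wrist'); cv2.imwrite('pics/w12.png',im[:,:,::-1]); np.save('w12.npy',m['cam_to_world'])
E
```

```text
29.4 [0.60013559 0.16091341 0.27900961]
```

View pics/w12.png

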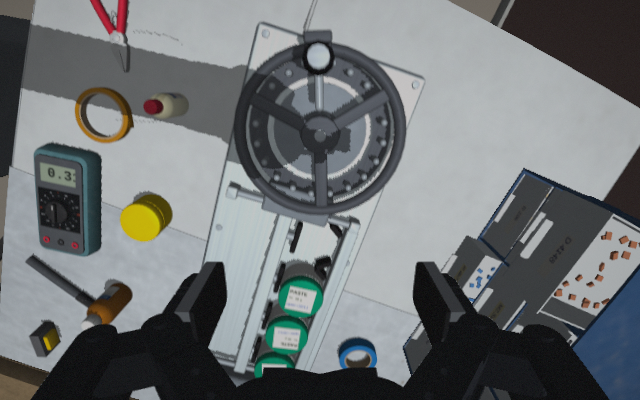

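```bash
python3 - <<'E'
from h import *
im=cv2.imread('pics/w12.png')[:,:,::-1]
zoom(im,215,20,435,225,'zw12.png',3.6)
E
```

```text
(no output)
```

View pics/zw12.png

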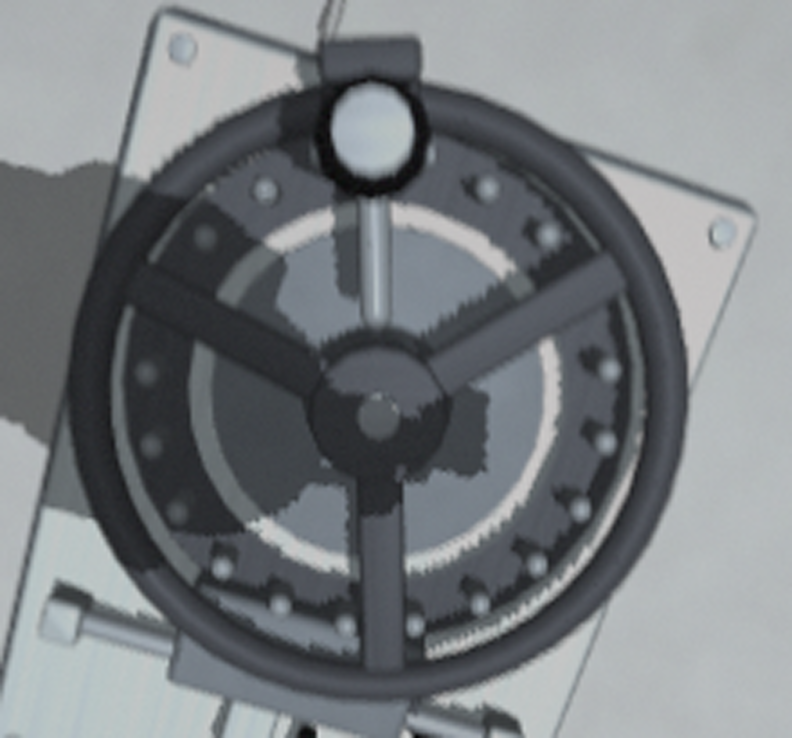

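```bash
python3 - <<'E'
from h import *
m=cm('wrist',np.load('w12.npy')); p=np.load('pose.npy'); Z=lambda L:[(215+u/3.6,20+v/3.6) for u,v in L]
hub=plane(m,Z([(378,415)]),.098)[0]; sp=plane(m,Z([(382,640)]),.092)[0]; top=plane(m,Z([(372,130)]),.197)[0]; tail=plane(m,Z([(374,290)]),.113)[0]
print(hub,top)
def w(d): return np.degrees(np.pi-(np.arctan2(d[1],d[0])-p[2]))%360
print('spoke',w(hub-sp),'top',w(top-hub),'tail',w(tail-hub),np.linalg.norm((top-hub)[:2]))
st=Z([(265,190),(205,237),(488,187),(550,233),(147,370),(150,443),(178,512),(222,566),(280,605),(347,625),(415,625),(480,605),(538,566),(581,510),(606,441),(610,370)])
for z in (.06,.07,.08):
    P=plane(m,st,z)[:,:2]; A=np.c_[2*P,np.ones(len(P))];x=np.linalg.lstsq(A,(P**2).sum(1),rcond=None)[0]
    a=np.array([w(q-x[:2]) for q in P]); print(z,x[:2],(a%18).round(1))
# same with the start picture w2
m=cm('wrist',np.load('w2.npy'));B=lambda L:[(220+u/4,110+v/4) for u,v in L]
st=B([(260,195),(202,247),(153,387),(164,458),(198,521),(249,570),(315,603),(385,615),(456,612),(526,588),(583,545),(624,485),(645,416),(642,344),(566,214),(497,174)])
P=plane(m,st,.07)[:,:2]; A=np.c_[2*P,np.ones(len(P))];x=np.linalg.lstsq(A,(P**2).sum(1),rcond=None)[0]
print('start',x[:2],(np.array([w(q-x[:2]) for q in P])%18).round(1))
E
```

```text
[0.58828682 0.19334001 0.098     ] [0.56153956 0.25257858 0.197     ]
spoke 71.36658856770251 top 70.96001198920145 tail 70.54661624609957 0.06499710525552968
0.06 [0.59015784 0.19031914] [8.7 8.8 8.8 8.9 9.6 9.7 9.  9.2 9.1 8.8 9.  9.3 9.3 9.3 8.8 9.3]
0.07 [0.58951586 0.19166349] [8.7 8.8 8.8 8.9 9.6 9.7 9.  9.2 9.1 8.8 9.  9.3 9.3 9.3 8.8 9.3]
0.08 [0.58887389 0.19300784] [8.7 8.8 8.8 8.9 9.6 9.7 9.  9.2 9.1 8.8 9.  9.3 9.3 9.3 8.8 9.3]
start [0.59265898 0.19215132] [8.9 9.1 8.7 8.7 8.7 9.  8.7 9.  9.4 9.2 9.5 9.3 9.1 9.2 8.9 9. ]
```

```bash
python3 - <<'E'
from h import *
o=get_obs(); r=q(o).as_matrix(); print(o['tool_pos'],r.round(3),np.degrees(np.arctan2(r[1,0],r[0,0]))); print(rows([[.5618,.2533,.146]]))
E
```

```text
[0.59818199 0.16482863 0.27704457] [[-0.392  0.92   0.002]
 [ 0.92   0.392 -0.001]
 [-0.002  0.001 -1.   ]] 113.06433509589826
[[ 9.59  0.1  13.09]]
```

Call:
{"api": "arm_command", "payload": {
  "deltas": [
    [4, 0.1, 0, 0, 0, -0.8, 100],
    [8, 0.1, 2, 0, 0, -0.8, 100],
    [9.6, 0.1, 5, 0, 0, -0.8, 100],
    [9.6, 0.1, 9, 0, 0, -0.8, 80],
    [9.6, 0.1, 12, 0, 0, -0.8, 80],
    [9.6, 0.1, 13.1, 0, 0, -0.8, 80],
    [9.6, 0.1, 13.1, 0, 0, -0.8, 10],
    [9.6, 0.1, 13.1, 0, 0, -0.8, 10],
    [9.6, 0.1, 13.1, 0, 0, -0.8, 10],
    [9.6, 0.1, 13.1, 0, 0, -0.8, 10]
  ],
  "grip_force": 30
}}

```text
t: 30.45
tool_pos: [0.5602, 0.2583, 0.1467]
tcp_rot: [0.0, 0.542, 0.84, 0.001]
ft_force: [-2.4, -0.8, 5.6]
opening: 0.0216
```

```bash
python3 wl.py
```

```text
30.45 [0.560213   0.25829376 0.14674878] 0.021580092078398762 [-2.4 -0.8  5.6] [-0.25  0.46 -0.08] [-0.79  0.47  0.4   1.78 -0.22  0.92  0.12] r 0.07169607787881971 w deg 71.84866039339326
```

Call:
{"api": "arm_command", "payload": {
  "deltas": [
    [-0.7, 0, 0.06, 0, 0, 0, 10],
    [-1.39, 0, 0.22, 0, 0, 0, 10],
    [-2.04, 0, 0.49, 0, 0, 0, 10],
    [-2.65, 0, 0.86, 0, 0, 0, 10],
    [-3.18, 0, 1.32, 0, 0, 0, 10]
  ]
}}

```text
t: 30.95
tool_pos: [0.5737, 0.229, 0.1353]
tcp_rot: [0.0, 0.542, 0.84, 0.001]
ft_force: [-5.6, -3.6, 14.0]
opening: 0.0219
```

```bash
python3 wl.py
```

```text
30.95 [0.5737278  0.22903892 0.13525401] 0.021858640238251275 [-5.6 -3.6 14. ] [-0.61  1.13 -0.06] [-0.74  0.49  0.39  1.79 -0.23  0.9   0.19] r 0.039487456778054604 w deg 72.97814907205898
```

Call:
{"api": "arm_command", "payload": {
  "deltas": [
    [-0.46, 0, 0.53, 0, 0, 0, 10],
    [-0.83, 0, 1.14, 0, 0, 0, 10],
    [-1.1, 0, 1.79, 0, 0, 0, 10],
    [-1.26, 0, 2.48, 0, 0, 0, 10],
    [-1.32, 0, 3.15, 0, 0, 0, 10],
    [-1.32, 0, 3.2, 0, 0, 0, 10],
    [-1.32, 0, 3.2, 0, 0, 0, 10]
  ]
}}

```text
t: 31.65
tool_pos: [0.5813, 0.2094, 0.1005]
tcp_rot: [0.004, 0.545, 0.839, -0.002]
ft_force: [3.1, -12.8, 0.2]
opening: 0.0216
```

```bash
python3 wl.py; python3 - <<'E'
from h import *
im=capture('scene'); zoom(im,205,80,355,220,'s9.png',4)
E
```

```text
31.65 [0.58131674 0.20935011 0.10051192] 0.021610889461532154 [  3.1 -12.8   0.2] [-2.4  -0.72 -0.05] [-0.7   0.53  0.39  1.82 -0.25  0.84  0.22] r 0.018396702518146842 w deg 71.5982977950511
```

View pics/s9.png

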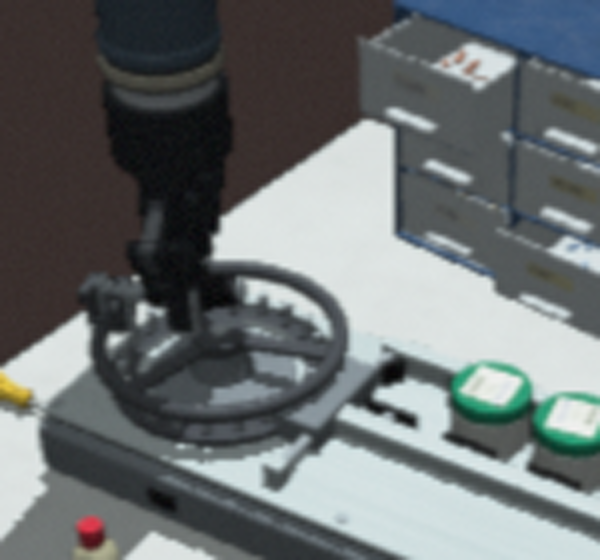

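Call:
{"api": "arm_command", "payload": {
  "deltas": [
    [0, 0, 0, 0, 0, 0, 40],
    [0, 0, 0, 0, 0, 0, 60],
    [0, 0, 0, 0, 0, 0, 60],
    [0, 0, -4, 0, 0, 0, 80],
    [0, 0, -9, 0, 0, 0, 100],
    [-3, 0, -14, 0, 0, 0, 100],
    [-6, 0, -17, 0, 0, 0, 100],
    [-6, 0, -17, 0, 0, 0, 100],
    [-6, 0, -17, 0, 0, 0, 100]
  ]
}}

```text
t: 32.6
tool_pos: [0.6035, 0.1624, 0.2709]
tcp_rot: [0.0, 0.543, 0.84, 0.001]
ft_force: [-0.5, 0.5, -0.1]
opening: 0.0855
```

```bash
python3 - <<'E'
from h import *
o=get_obs(); print(o['t'],o['tool_pos'],o['ft_force'])
m=camera_model('wrist'); im=capture('wrist'); cv2.imwrite('pics/w13.png',im[:,:,::-1]); np.save('w13.npy',m['cam_to_world'])
zoom(im,190,20,410,400,'zw13.png',2); zoom(capture('side'),235,140,385,355,'s10.png',2.7)
E
```

```text
32.6 [0.60347657 0.16243248 0.2708603 ] [-0.483831    0.48782299 -0.11686391]
```

View pics/w13.png

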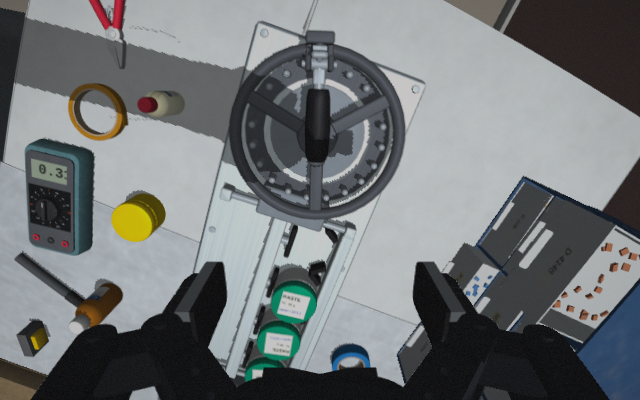

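View pics/s10.png

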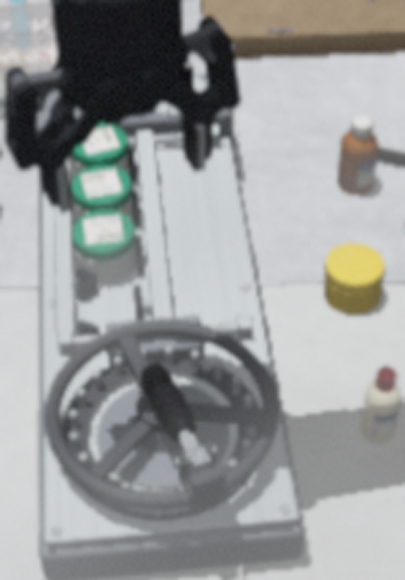

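```bash
python3 - <<'E'
from h import *
m=cm('wrist',np.load('w13.npy')); P=plane(m,[(317,90),(317,162)],.113); print(P,np.linalg.norm(P[1]-P[0]))
hub=np.array([.5885,.193]); print(np.linalg.norm(P[1,:2]-hub),np.linalg.norm(P[0,:2]-hub))
print(rows([[.565,-.19,.29]]))
E
```

```text
[[0.5702848  0.23295498 0.113     ]
 [0.59626089 0.17496707 0.113     ]] 0.06354017659028473
0.01963206118521784 0.043911201810253514
[[-30.72 -18.01  -2.18]]
```

Call:
{"api": "arm_command", "payload": {
  "deltas": [
    [-4, -2.3, -2, 0, 0, -8, 100],
    [-8, -4.6, -2, 0, 0, -16, 100],
    [-12, -7, -2, 0, 0, -24, 100],
    [-16, -9.4, -2, 0, 0, -32, 100],
    [-20, -11.7, -2, 0, 0, -40, 100],
    [-24, -14, -2, 0, 0, -48, 100],
    [-28, -16.4, -2, 0, 0, -56, 100],
    [-30.7, -18, -2, 0, 0, -64, 100],
    [-30.7, -18, -2, 0, 0, -71, 100],
    [-30.7, -18, -2, 0, 0, -71, 100]
  ]
}}

```text
t: 33.7
tool_pos: [0.5649, -0.1907, 0.2878]
tcp_rot: [-0.001, -0.046, 0.999, 0.001]
ft_force: [-0.4, 0.3, 0.5]
opening: 0.0854
```

Call:
{"api": "arm_command", "payload": {
  "deltas": [
    [0, 0, 4, 0, 0, 0, 100],
    [0, 0, 4, 0, 0, 0, 100],
    [0, 0, 4, 0, 0, 0, 100]
  ]
}}

```text
t: 34.0
tool_pos: [0.5653, -0.1893, 0.2487]
tcp_rot: [-0.001, -0.047, 0.999, 0.001]
ft_force: [-0.0, -0.3, 0.9]
opening: 0.0853
```

```bash
python3 - <<'E'
from h import *
o=get_obs(); print(o['t'],o['tool_pos'],o['joint_pos'].round(2),q(o).as_matrix().round(3))
m=camera_model('wrist'); im=capture('wrist'); cv2.imwrite('pics/w14.png',im[:,:,::-1]); np.save('w14.npy',m['cam_to_world'])
p=np.load('pose.npy'); k=proj(m,shk(p,[-.045,-.222,.087]))[0]; print(k); x,y=map(int,k)
zoom(im,x-60,y-50,x+60,y+55,'zk.png',6)
E
```

```text
34.0 [ 0.5653263  -0.18929478  0.24866911] [-0.03  0.34  0.37  1.72 -0.13  1.11  2.04] [[-0.996 -0.094 -0.003]
 [-0.094  0.996  0.001]
 [ 0.003  0.001 -1.   ]]
[309.78015745 194.39999551]
```

View pics/zk.png

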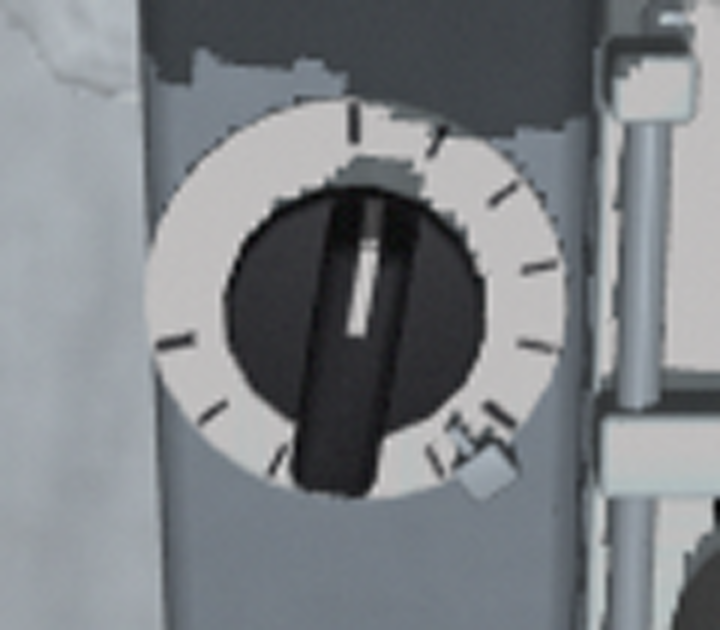

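View pics/w14.png

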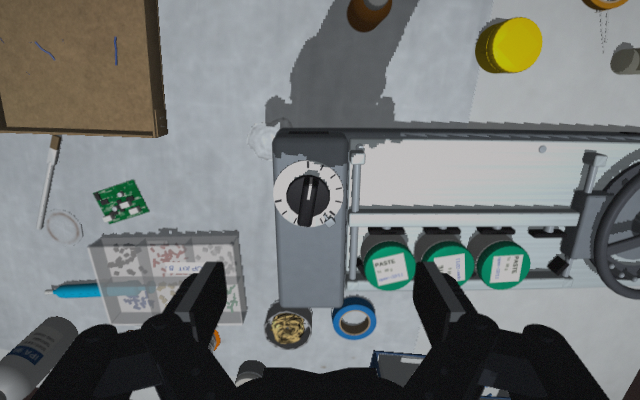

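```bash
python3 - <<'E'
from h import *
m=cm('wrist',np.load('w14.npy')); p=np.load('pose.npy'); k=proj(m,shk(p,[-.045,-.222,.087]))[0]; x0,y0=int(k[0])-60,int(k[1])-50
Z=lambda L:[(x0+u/6,y0+v/6) for u,v in L]
edge=plane(m,Z([(355,98),(355,498),(146,300),(565,300),(208,150),(503,150),(208,447)]),.0865)[:,:2]
A=np.c_[2*edge,np.ones(len(edge))];x=np.linalg.lstsq(A,(edge**2).sum(1),rcond=None)[0]; c=x[:2]
print('disc',c,np.sqrt(x[2]+c@c),'model',shk(p,[-.045,-.222,0]))
def ang(d): # clockwise from -sx
    return (np.pi-(np.arctan2(d[1],d[0])-p[2]))%(2*np.pi)
T=plane(m,Z([(354,122),(437,142),(505,194),(540,267),(538,346),(500,413),(433,460),(280,460),(213,412),(175,342)]),.0865)[:,:2]
print('ticks',[round(ang(t-c),3) for t in T])
L=plane(m,Z([(357,335),(369,240),(374,205)]),.120)[:,:2]
print('pointer line',ang(L[1]-L[0]),ang(L[2]-L[0]),[ang(l-c) for l in L],np.linalg.norm(L-c,axis=1))
S=plane(m,Z([(334,225),(296,470),(415,235),(378,480)]),.120)[:,:2]
print('bar sides',ang(S[0]-S[1]),ang(S[2]-S[3]), 'bar mid',S.mean(0))
for z in (.0865,.0915):
    C=plane(m,Z([(460,440),(487,472),(503,450),(463,490),(492,478),(452,450),(478,430)]),z)[:,:2]
    print(z,[(round(ang(t-c),3),round(np.linalg.norm(t-c),4)) for t in C])
zoom(cv2.imread('pics/w14.png')[:,:,::-1],x0+65,y0+60,x0+95,y0+90,'zc.png',20)
E
```

```text
disc [ 0.58508782 -0.19811099] 0.034098458110818845 model [[ 0.58437505 -0.19658292  0.        ]]
ticks [np.float64(0.004), np.float64(0.452), np.float64(0.911), np.float64(1.357), np.float64(1.802), np.float64(2.239), np.float64(2.703), np.float64(3.577), np.float64(4.042), np.float64(4.496)]
pointer line 0.1265985968521326 0.1306974705213073 [np.float64(0.20929013522729), np.float64(0.15317882436706398), np.float64(0.15098544445682993)] [0.00680197 0.02113942 0.02632453]
bar sides 0.1596890092550871 0.14272840494504724 bar mid [ 0.58141749 -0.19729145]
0.0865 [(np.float64(2.511), np.float64(0.029)), (np.float64(2.504), np.float64(0.0362)), (np.float64(2.377), np.float64(0.0349)), (np.float64(2.642), np.float64(0.0369)), (np.float64(2.503), np.float64(0.0376)), (np.float64(2.582), np.float64(0.0297)), (np.float64(2.395), np.float64(0.0295))]
0.0915 [(np.float64(2.47), np.float64(0.0273)), (np.float64(2.471), np.float64(0.0344)), (np.float64(2.338), np.float64(0.0333)), (np.float64(2.615), np.float64(0.0349)), (np.float64(2.471), np.float64(0.0358)), (np.float64(2.545), np.float64(0.0279)), (np.float64(2.35), np.float64(0.0279))]
```

View pics/zc.png

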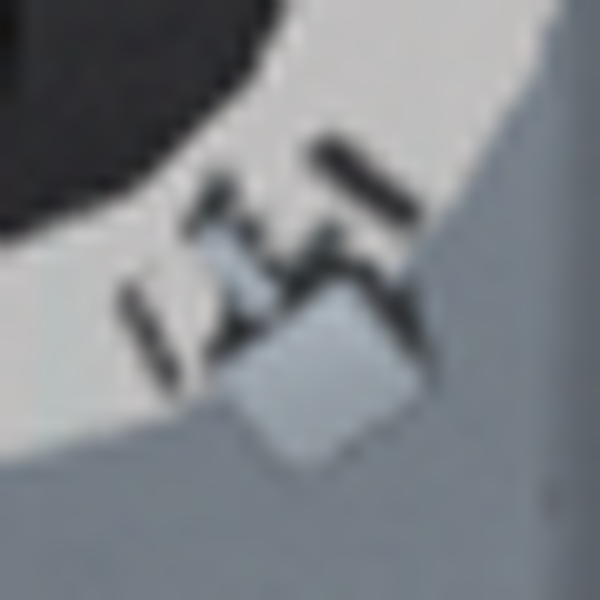

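```bash
python3 - <<'E'
from h import *
print(get_obs()['tool_pos'],rows([[.5846,-.1973,.099]]))
E
```

```text
[ 0.56606305 -0.19001207  0.25000719] [[-1.78 -0.9  15.1 ]]
```

Call:
{"api": "arm_command", "payload": {
  "deltas": [
    [-1.8, -0.9, 3, 0, 0, 8, 60],
    [-1.8, -0.9, 6, 0, 0, 8, 60],
    [-1.8, -0.9, 8, 0, 0, 8, 60],
    [-1.8, -0.9, 9, 0, 0, 8, 60],
    [-1.8, -0.9, 9, 0, 0, 8, 60]
  ]
}}

```text
t: 34.55
tool_pos: [0.5843, -0.1981, 0.1595]
tcp_rot: [-0.0, 0.023, 1.0, 0.0]
ft_force: [-0.1, -0.6, 0.5]
opening: 0.0508
```

```bash
python3 - <<'E'
from h import *
o=get_obs(); r=q(o).as_matrix(); p=np.load('pose.npy')
print(o['tool_pos'],rows([[.5846,-.1973,.099]]),'dialdir',np.pi-(np.arctan2(r[1,0],r[0,0])-p[2]))
E
```

```text
[ 0.58429003 -0.19811797  0.15949833] [[-0.03  0.08  6.05]] dialdir 0.1382331746168437
```

Call:
{"api": "arm_command", "payload": {
  "deltas": [
    [0, 0.05, 3, 0, 0, 0, 60],
    [0, 0.05, 5, 0, 0, 0, 60],
    [0, 0.05, 6, 0, 0, 0, 60],
    [0, 0.05, 6, 0, 0, 0, 60],
    [0, 0.05, 6, 0, 0, 0, 5],
    [0, 0.05, 6, 0, 0, 0, 5],
    [0, 0.05, 6, 0, 0, 0, 5],
    [0, 0.05, 6, 0, 0, 0, 5],
    [0, 0.05, 6, 0, 0, 0, 5]
  ],
  "grip_force": 30
}}

```text
t: 35.45
tool_pos: [0.5851, -0.1984, 0.1011]
tcp_rot: [0.001, 0.023, 1.0, -0.0]
ft_force: [-0.4, 0.9, 6.2]
opening: 0.012
```

```bash
cat > kd.py <<'E'
from h import *
o=get_obs(); r=q(o).as_matrix(); p=np.load('pose.npy')
print(o['t'],o['tool_pos'],o['opening'],o['ft_force'].round(1),o['wrist_torque'].round(2),o['joint_pos'].round(2),'dialdir',(np.pi-(np.arctan2(r[1,0],r[0,0])-p[2]))%(2*np.pi))
E
python3 kd.py
```

```text
35.45 [ 0.58505801 -0.19840059  0.1010912 ] 0.012049053914553264 [-0.4  0.9  6.2] [0.08 0.19 0.04] [ 0.    0.53  0.35  1.82 -0.24  0.84  1.99] dialdir 0.13870148154840134
```

Call:
{"api": "arm_command", "payload": {
  "deltas": [
    [0, 0, 0, 0, 0, 7, 5],
    [0, 0, 0, 0, 0, 14, 5],
    [0, 0, 0, 0, 0, 21, 5],
    [0, 0, 0, 0, 0, 28, 5],
    [0, 0, 0, 0, 0, 35, 5],
    [0, 0, 0, 0, 0, 42, 5],
    [0, 0, 0, 0, 0, 49, 5],
    [0, 0, 0, 0, 0, 56, 5],
    [0, 0, 0, 0, 0, 63, 5],
    [0, 0, 0, 0, 0, 70, 5]
  ]
}}

```text
t: 36.45
tool_pos: [0.5845, -0.1991, 0.1011]
tcp_rot: [0.001, 0.595, 0.804, 0.0]
ft_force: [-2.2, -0.4, 6.9]
opening: 0.0123
```

```bash
python3 kd.py
```

```text
36.45 [ 0.58452677 -0.19910547  0.10110105] 0.012257746956915914 [-2.2 -0.4  6.9] [-0.17  0.47  0.02] [-0.22  0.59  0.67  1.83 -0.47  0.88  0.97] dialdir 1.3653819660215065
```

Call:
{"api": "arm_command", "payload": {
  "deltas": [
    [0, 0, 0, 0, 0, 7, 5],
    [0, 0, 0, 0, 0, 14, 5],
    [0, 0, 0, 0, 0, 21, 5],
    [0, 0, 0, 0, 0, 28, 5],
    [0, 0, 0, 0, 0, 35, 5],
    [0, 0, 0, 0, 0, 42, 5],
    [0, 0, 0, 0, 0, 49, 5],
    [0, 0, 0, 0, 0, 56, 5],
    [0, 0, 0, 0, 0, 60, 5],
    [0, 0, 0, 0, 0, 60, 5]
  ]
}}

```text
t: 37.45
tool_pos: [0.5837, -0.199, 0.1011]
tcp_rot: [0.0, 0.916, 0.401, -0.0]
ft_force: [-3.1, 1.4, 11.1]
opening: 0.0123
```

```bash
python3 kd.py
```

```text
37.45 [ 0.58371636 -0.19901238  0.10108055] 0.012329472599280696 [-3.1  1.4 11.1] [ 0.2   0.88 -0.08] [-0.38  0.69  0.94  1.84 -0.68  0.97  0.12] dialdir 2.409184261782518
```

Call:
{"api": "arm_command", "payload": {
  "deltas": [
    [0, 0, 0, 0, 0, 3.8, 5],
    [0, 0, 0, 0, 0, 3.8, 5],
    [0, 0, 0, 0, 0, 3.8, 5],
    [0, 0, 0, 0, 0, 3.8, 40],
    [0, 0, 0, 0, 0, 3.8, 60],
    [0, 0, -4, 0, 0, 3.8, 60],
    [0, 0, -9, 0, 0, 3.8, 80],
    [0, 0, -14, 0, 0, 3.8, 80],
    [0, 0, -14, 0, 0, 3.8, 100],
    [0, 0, -14, 0, 0, 3.8, 100]
  ]
}}

```text
t: 38.45
tool_pos: [0.5847, -0.1981, 0.2405]
tcp_rot: [0.0, 0.929, 0.371, 0.001]
ft_force: [-0.4, 0.4, -0.5]
opening: 0.0854
```

```bash
python3 kd.py; python3 - <<'E'
from h import *
m=camera_model('wrist'); im=capture('wrist'); cv2.imwrite('pics/w15.png',im[:,:,::-1]); np.save('w15.npy',m['cam_to_world'])
p=np.load('pose.npy'); k=proj(m,shk(p,[-.045,-.222,.087]))[0]; print(k); x,y=map(int,k)
zoom(im,x-60,y-50,x+60,y+55,'zk2.png',6)
E
```

```text
38.45 [ 0.58472497 -0.1980673   0.24050501] 0.08540907393521693 [-0.4  0.4 -0.5] [ 0.02 -0.02  0.  ] [-0.48  0.56  1.1   1.71 -0.53  1.2  -0.05] dialdir 2.4732746279058473
[317.56025181 178.24034159]
```

View pics/zk2.png

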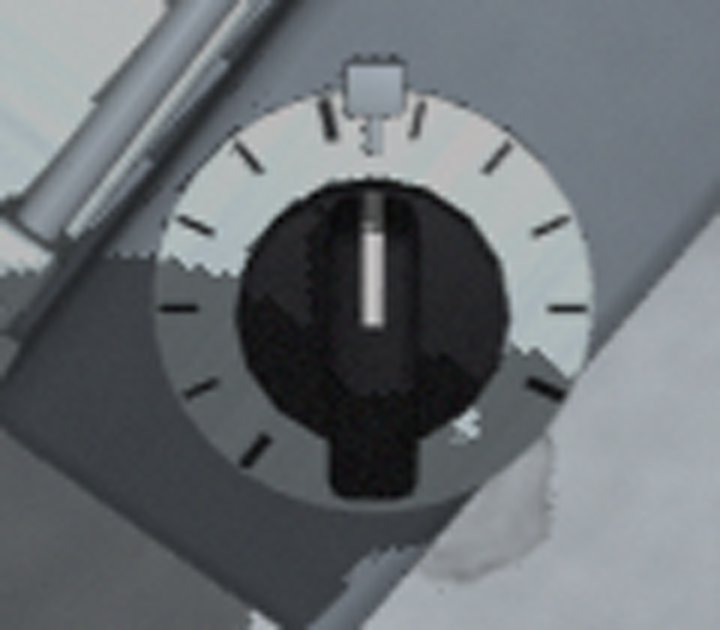

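```bash
python3 - <<'E'
from h import *
print(rows([[.585,-.05,.30]]))
E
```

```text
[[ 10.24 -10.63  -6.08]]
```

Call:
{"api": "arm_command", "payload": {
  "deltas": [
    [0, 0, -5, 0, 0, 0, 100],
    [3, -3, -6, 0, 0, 0, 100],
    [6, -6, -6, 0, 0, 0, 100],
    [9, -9, -6, 0, 0, 0, 100],
    [9, -9, -6, 0, 0, 0, 100],
    [9, -9, -6, 0, 0, 0, 100]
  ]
}}

```text
t: 39.1
tool_pos: [0.5871, -0.0688, 0.2977]
tcp_rot: [-0.001, 0.928, 0.372, -0.002]
ft_force: [-0.3, 0.1, -0.3]
opening: 0.085
```

```bash
python3 - <<'E'
from h import *
o=get_obs(); print(o['t'],o['tool_pos'])
m=camera_model('wrist'); im=capture('wrist'); cv2.imwrite('pics/w16.png',im[:,:,::-1]); np.save('w16.npy',m['cam_to_world'])
for j in jars(im,m,.1): print(j)
im=capture('scene'); zoom(im,205,100,435,275,'s11.png',3.4)
E
```

```text
39.1 [ 0.58705347 -0.06882773  0.29769218]
(array([515., 283.]), 0.6461, -0.3386, 53.9)
(array([342., 109.]), 0.6463, -0.0501, 169.5)
```

View pics/w16.png

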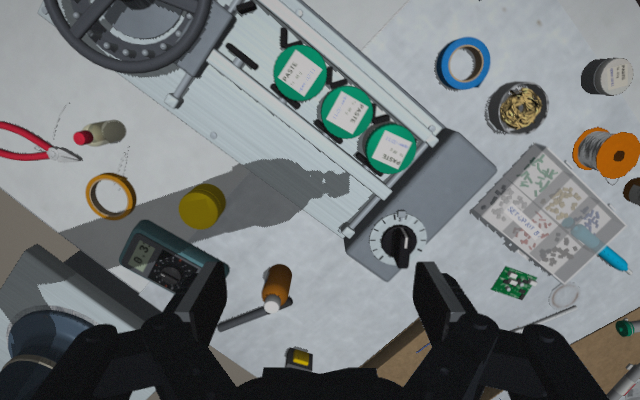

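View pics/s11.png

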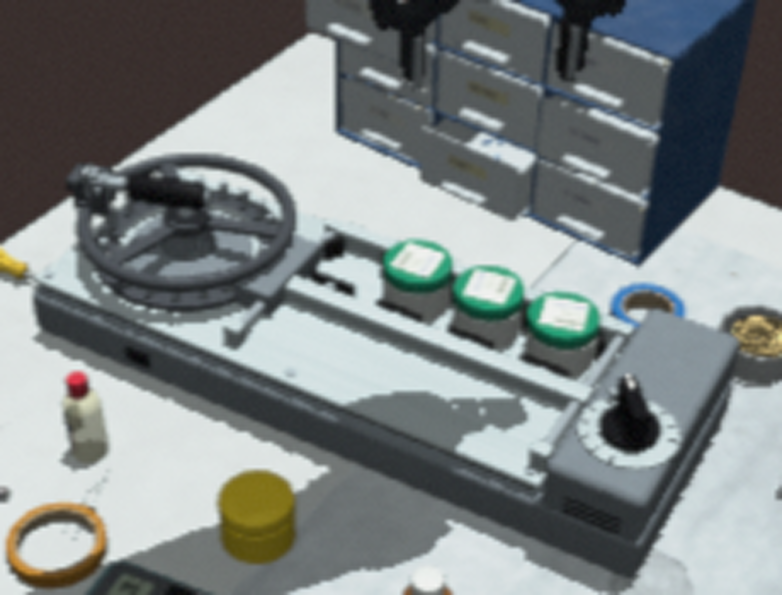

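```bash
python3 - <<'E'
from rig import *
print(finish_job()); print(get_obs()['t'])
E
```

```text
the job is handed in; nothing more can be done
None
the job is handed in; nothing more can be done
```

The job is handed in, about 39 s into the 210 s allowed. All the steps were done in the order asked; no verdict was reported.

- **Handle up:** I swung it upright and it stayed there after I let go.
- **Jars:** Only three green-lidded jars were there, and they stand in seats 0, 1 and 2. Before the clamp closed, the wrist camera put each within about 2 mm of its seat. One jar had been knocked about 5 cm aside, so I measured it again before picking it up.
- **Clamp:** I wound the wheel to about 13.8 rad, measured as 791.4° against the 792° stud gap. By the figures you gave, each pad should press with about 10 N. I had no direct force reading. In the pictures the pads are against the jars, and the pad at the empty seat sticks out further.
- **Handle down:** It measured flat. Its grip is 64 mm long in the view, with the tip about 20 mm past the hub, against 64 mm and 18 mm expected. I didn't push the wheel afterwards to test the lock.
- **Knob:** I turned the pointer to about 2.47 rad. My clip readings ran from 2.47 to 2.51 rad, depending on the height assumed for the clip. In the last close-up the white line points straight at the clip's tongue.

The last views show the jars upright in a row. The yellow look-alike and both bottles appear where they were, and the gripper is clear of everything.

One check fell short: in the last picture the three lids merged into one blob, so I judged their final positions by eye. Early housing-corner readings also disagreed with the rest by up to about 1 cm, so I dropped them for a fit on the pads, hub and knob, which mostly agreed within 2 mm.

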